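# Put the plug gauges back in their stand and clamp it

### The job

Put the plug gauges away: first release the stand's black clamp knob by turning it anticlockwise as far as it goes, then stand every gauge that lies on the bench upright in a socket of the aluminium gauge stand, foot down and fully home, one to a socket (any socket), turned so that the lug on its handle points to the edge with the scribed lines. Only when all of them stand like that, turn the clamp knob back clockwise until its grip bar is in line with the row of sockets and the mark beside it. Leave everything else on the bench where it is.

Things in the scene. Friction and masses are not known exactly. Their poses are not given: they have to be found in the camera images.
- gauge_a: plug gauge 112 mm long, 0.12 kg: round steel plug 16 mm thick to 45 mm from its foot (3 mm chamfer), then a 16 x 16 mm square dark steel handle with a lug on one face near the top. Origin: centre of the foot's end face; z runs from foot to top, x from the axis to the lug. Starts lying on a handle flat (axis 8 mm up), top to the right and nearer, lug up or sideways. 3 or 4 present, else None
- gauge_a_lug (a point): tip of the lug of gauge_a, 20 mm from the axis and 102 mm from the foot: the lug sticks 12 mm out of its face, is 5 mm thick and spans 96 to 108 mm from the foot
- gauge_b: plug gauge 112 mm long, 0.12 kg: round steel plug 16 mm thick to 45 mm from its foot (3 mm chamfer), then a 16 x 16 mm square dark steel handle with a lug on one face near the top. Origin: centre of the foot's end face; z runs from foot to top, x from the axis to the lug. Starts lying on a handle flat (axis 8 mm up), top to the right and nearer, lug up or sideways. 3 or 4 present, else None
- gauge_b_lug (a point): tip of the lug of gauge_b, 20 mm from the axis and 102 mm from the foot: the lug sticks 12 mm out of its face, is 5 mm thick and spans 96 to 108 mm from the foot
- gauge_c: plug gauge 112 mm long, 0.12 kg: round steel plug 16 mm thick to 45 mm from its foot (3 mm chamfer), then a 16 x 16 mm square dark steel handle with a lug on one face near the top. Origin: centre of the foot's end face; z runs from foot to top, x from the axis to the lug. Starts lying on a handle flat (axis 8 mm up), top to the right and nearer, lug up or sideways. 3 or 4 present, else None
- gauge_c_lug (a point): tip of the lug of gauge_c, 20 mm from the axis and 102 mm from the foot: the lug sticks 12 mm out of its face, is 5 mm thick and spans 96 to 108 mm from the foot
- gauge_d: plug gauge 112 mm long, 0.12 kg: round steel plug 16 mm thick to 45 mm from its foot (3 mm chamfer), then a 16 x 16 mm square dark steel handle with a lug on one face near the top. Origin: centre of the foot's end face; z runs from foot to top, x from the axis to the lug. Starts lying on a handle flat (axis 8 mm up), top to the right and nearer, lug up or sideways. 3 or 4 present, else None
- gauge_d_lug (a point): tip of the lug of gauge_d, 20 mm from the axis and 102 mm from the foot: the lug sticks 12 mm out of its face, is 5 mm thick and spans 96 to 108 mm from the foot
- stand: fixed aluminium gauge stand, 60 (x) x 360 (y) x 46 mm high, with a row of four round sockets along y and the clamp knob at its +y end. Origin: centre of the underside. x points away from the robot; on its top a short black scribed line runs from each socket to the -x long edge, the edge nearer the robot: the lugs must point that way
- socket0 (a point): centre of the mouth of socket 0, at y = -135 mm of the stand, 46 mm above the bench: round hole 19 mm in diameter, 38 mm deep (floor 8 mm above the bench), 2 mm chamfer. A gauge stands in it loosely, leaning at most 6 degrees, and can be turned there about its axis
- socket1 (a point): centre of the mouth of socket 1, at y = -70 mm of the stand, 46 mm above the bench: round hole 19 mm in diameter, 38 mm deep (floor 8 mm above the bench), 2 mm chamfer. A gauge stands in it loosely, leaning at most 6 degrees, and can be turned there about its axis
- socket2 (a point): centre of the mouth of socket 2, at y = -5 mm of the stand, 46 mm above the bench: round hole 19 mm in diameter, 38 mm deep (floor 8 mm above the bench), 2 mm chamfer. A gauge stands in it loosely, leaning at most 6 degrees, and can be turned there about its axis
- socket3 (a point): centre of the mouth of socket 3, at y = 60 mm of the stand, 46 mm above the bench: round hole 19 mm in diameter, 38 mm deep (floor 8 mm above the bench), 2 mm chamfer. A gauge stands in it loosely, leaning at most 6 degrees, and can be turned there about its axis
- clamp (a joint): angle of the clamp knob in rad: 0 = released, at its anticlockwise stop, grip bar square to the row (along the stand's x), grows as it is turned clockwise seen from above, 1.571 = clamped, bar along the row, in line with the short black mark on the stand between the last socket and the knob; stops at 0 and 2.4, stays where left (0.04 Nm friction)
- clamp_grip (a point): point on the axis of the clamp knob at the height to grip, 83 mm above the bench, at y = 140 mm of the stand: the black grip bar is 42 mm long, 14 mm wide and its top 7 mm above this point; below it a 44 mm disc, whose top is 60 mm above the bench
- ring_gauge: steel ring, 42 mm across, 16 mm high, not part of the job: leave it where it is. Origin: centre of its underside
- loupe: black magnifier, 38 mm across, 32 mm high, not part of the job: leave it where it is. Origin: centre of its underside
- gauge_block: steel block 30 x 35 x 9 mm, not part of the job: leave it where it is. Origin: centre of its underside
- jar: amber jar 52 mm across, 70 mm high, not part of the job: leave it where it is. Origin: centre of its underside
- mouse: black computer mouse, 62 mm across, 32 mm high, not part of the job: leave it where it is. Origin: centre of its underside
- screwdriver: screwdriver, 160 mm long, grey handle 26 mm thick, not part of the job: leave it where it is. Origin: centre of its underside
- slide_case: wooden case 80 x 55 x 22 mm, not part of the job: leave it where it is. Origin: centre of its underside
There are look-alikes about, which are no part of the job. Leave any yellow look-alike of the gauge_d alone.

How it is judged:
On the way, in this order (a step that is already met when the one before it is completed fails the run):
1. the clamp knob is released: turned anticlockwise to its stop (value of joint clamp below 0.15 rad), for 0.2 s.
2. every gauge stands fully home in a socket with its lug towards the scribed edge ((horizontal distance between gauge_a and socket0 below 0.006 m or horizontal distance between gauge_a and socket1 below 0.006 m or horizontal distance between gauge_a and socket2 below 0.006 m or horizontal distance between gauge_a and socket3 below 0.006 m) and z of each of gauge_a, gauge_b, gauge_c, gauge_d in the frame of stand below 0.014 m and angle between each of gauge_a, gauge_b, gauge_c, gauge_d's own z axis and vertical below 0.15 rad and height (world z) of each of gauge_a_lug, gauge_b_lug, gauge_c_lug, gauge_d_lug above 0.09 m and angle between the x axis of each of gauge_a, gauge_b, gauge_c, gauge_d and the x axis of stand, either way round below 0.35 rad and x of each of gauge_a_lug, gauge_b_lug, gauge_c_lug, gauge_d_lug in the frame of stand below -0.003 m and linear speed of each of gauge_a, gauge_b, gauge_c, gauge_d below 0.03 m/s and (horizontal distance between gauge_b and socket0 below 0.006 m or horizontal distance between gauge_b and socket1 below 0.006 m or horizontal distance between gauge_b and socket2 below 0.006 m or horizontal distance between gauge_b and socket3 below 0.006 m) and (horizontal distance between gauge_c and socket0 below 0.006 m or horizontal distance between gauge_c and socket1 below 0.006 m or horizontal distance between gauge_c and socket2 below 0.006 m or horizontal distance between gauge_c and socket3 below 0.006 m) and (horizontal distance between gauge_d and socket0 below 0.006 m or horizontal distance between gauge_d and socket1 below 0.006 m or horizontal distance between gauge_d and socket2 below 0.006 m or horizontal distance between gauge_d and socket3 below 0.006 m)), for 0.2 s.
3. after that the clamp knob is turned back in line with the row and its mark (value of joint clamp between 1.4 and 1.74 rad), for 0.2 s.
At the end, for the whole second after the job is handed in: Every gauge present stands foot down in a socket (axis within 6 mm of the socket's centre, foot at most 6 mm off its floor, leaning less than 0.15 rad), its lug pointing to the scribed (-x) edge of the stand within 0.35 rad, at rest and released; the clamp knob reads 1.40 to 1.74 rad (all of step 2 and all of step 3); the robot touches nothing.
It fails at once if a bystander is moved more than 6 cm (distance of any of ring_gauge, loupe, gauge_block, jar, mouse, screwdriver, slide_case from where it was at the start of the episode above 0.06 m).
Of gauge_a, gauge_b, gauge_c, gauge_d only 3 to 4 are there at a start; the rules pass over those that are not, and their reading is None.
At some moment in a run one of gauge_a, gauge_b, gauge_c, gauge_d may be knocked a few centimetres aside while the robot is not near it.
It also fails if it takes over 210 s, if anything falls off the work surface, if the arm or the gripper's body presses on something with over 40 N, if the wrist force passes 120 N, or if a joint passes its speed limit or range.

### The arm

A 6-joint arm with a two-finger parallel gripper is mounted at the origin on the work surface. World frame = base frame: x ahead of the robot, y to its left, z up, the work surface at z = 0. Lengths are in m, angles in rad, forces in N, time in s.
With the tool pointing down it reaches from about 0.325 to 0.875 m from the base axis. Payload 4.4 kg.
Tool frame: the origin (TCP) lies midway between the tips of the shut fingers; the grasp point (between the pads) lies behind it (bot.tcp_to_grasp is the z of the grasp point in the tool frame, in m); z points along the fingers, y is the line along which they close (so a half turn about z gives the same grasp; the last joint's range is limited). The gripper opens to 85 mm and grips with 20 to 120 N. Pads are 22 mm wide; open, the fingers measure 114 mm over their backs; the gripper's body (76 mm by 85 mm) begins 54 mm behind the grasp point. The pads swing forward as they close: fully open they stand 13 mm farther back than shut.
Start: joints at [1.179, 0.207, 1.542, -0, 1.393, -0.15], TCP at [0.138, 0.558, 0.202] pointing down, gripper open.
Joint ranges: [-2.73, 2.73], [-0.86, 2.22], [0.23, 2.46], [-1.11, 4.25], [0.08, 2.63], [-2.82, 2.82]. Speed limits (rad/s): [2.79, 2.79, 3.14, 3.14, 3.14, 3.14].

### API

Orientations are given as a unit quaternion [w, x, y, z].
In Python, from plant import status, eyes, bot gives the robot as it stands.
- The arm moves only by the tool move_arm, never from a script. Its argument "motion" is a list that holds one entry, the list of rows, each a list of 4 numbers: the shift along the tool's x, y, z in units of 0.1 m (1.0 is 0.1 m), then the turn about the tool's z in units of 90 degrees (1.0 is 90 degrees). A call has exactly 5 rows; each row is the pose to reach, as a shift and turn from the pose commanded when the call began, along the tool's axes at that moment; what a row does not reach only later rows make up. A row lasts 1/10 s, in which the tool goes at most 50 mm and 8.59 degrees, less where a joint would pass 70% of its speed; a pose out of reach is approached as far as the arm can. A call with a number of a shift or a turn outside -1 to 1 is refused whole. A call with a gripper value outside its range is refused whole. "claw" is the opening, from -1 (shut) to 1 (fully open), set as the call begins (left out, the last holds). The fingers move at their own pace and stop on an object; "squeeze" is the grip in N (left out, the last holds). Time passes only in rows, so rows that repeat a pose let the fingers close, or fill a call up. It gives the time, the measured TCP pose, the force, the opening and the grip force at its end, in the units of the state.
- status.sense(): the state, without advancing time (a new reading comes with each control period).
- eyes.camera(name): name is "side" or "top" or "wrist"; returns a dict with "img" (420x560x3 uint8, red, green, blue), "intrinsics" (3x3 intrinsics, pixels), "D" ([k1, k2, p1, p2, k3] as OpenCV has them; the pictures are not rectified), "rvec" (rotation vector, rad) and "tvec" (3), from world to camera coordinates, as OpenCV has them. Camera axes: x right, y down, z forward; pixel columns grow to the right and rows downward; lengths in m; the calibration is good to about 2 mm. A picture is of the moment at which its call begins. There is no depth.
- bot.sign_off(): hands the job in; it is judged then, once.
The state is a dict: "t": time; "qpos": joint angles; "qvel": joint speeds; "joint_torque": joint torques, N m; "position": TCP position; "ee_rot": TCP orientation; "contact_force": force on the tool from outside, world axes, zero at the start; "moment": the same for the moment, N m; "gripper_width": finger opening in m; "finger_force": force on a finger pad.
Only numpy, scipy, OpenCV 4.12 (cv2) and the standard library are available. Lean on these libraries where they do the work, as an engineer would, in place of code of your own. Each camera call takes 0.05 s, during which the arm holds its last target. There are 200 camera calls.

## Working session

There is one attempt and no reset: what is moved stays moved. The work goes in short steps, Python scripts to look and compute and a tool call to move; the robot and the scene stay as the last step left them, time stands still between calls to the robot, and variables do not carry over. Pictures are saved under pics/ and viewed, at most 14 in all, crops included, and the job is handed in when it is done.

Besides the shell and the picture viewer there is one more tool, called by a JSON object that holds its "name" and its "arguments", one argument or row to a line. move_arm: Moves the arm, as the interface text tells. Shifts and turns lie within -1 to 1; 1 stands for 0.1 m of shift or 90 degrees of turn. Its arguments: {"type":"object","properties":{"motion":{"type":"array"},"claw":{"type":"number"},"squeeze":{"type":"number"}},"required":["motion"]}

```bash
ls; mkdir -p pics; cat > h.py <<'E'
import numpy as np, cv2
from plant import status, eyes, bot
def grab(n):
    c=eyes.camera(n); np.savez(f'{n}.npz',**{k:np.array(v) for k,v in c.items()}); return c
def load(n): return dict(np.load(f'{n}.npz'))
def px2w(c,uv,z):
    uv=np.array(uv,float).reshape(-1,1,2)
    p=cv2.undistortPoints(uv,c['intrinsics'],c['D'])[:,0]
    R=cv2.Rodrigues(c['rvec'])[0]; t=np.array(c['tvec']).ravel(); C=-R.T@t
    d=np.c_[p,np.ones(len(p))]@R
    return C+d*((z-C[2])/d[:,2])[:,None]
def w2px(c,P): return cv2.projectPoints(np.array(P,float).reshape(-1,1,3),c['rvec'],c['tvec'],c['intrinsics'],c['D'])[0][:,0]
def save(c,name,box=None,s=1):
    im=c['img'][...,::-1]
    if box: x0,y0,x1,y1=box; im=im[y0:y1,x0:x1]
    cv2.imwrite(f'pics/{name}.png',cv2.resize(im,None,fx=s,fy=s,interpolation=cv2.INTER_CUBIC))
E
python3 - <<'E'
from h import *
print(status.sense(), bot.tcp_to_grasp, [x for x in dir(bot) if x[0]!='_'])
t=grab('top');s=grab('side')
save(t,'top0',s=1.42);save(s,'side0')
for c in (t,s):print(-cv2.Rodrigues(c['rvec'])[0].T@c['tvec'])
E
```

```text
pics
{'t': 0.0, 'qpos': array([ 1.17852768e+00,  2.07435410e-01,  1.54299151e+00, -1.05799615e-05,
        1.39347748e+00, -1.50470854e-01]), 'qvel': array([-6.57694396e-04, -1.80964160e-03,  1.88579045e-03, -2.09594697e-04,
        1.17304416e-03, -7.44394601e-05]), 'joint_torque': array([ 4.19371745e-04, -3.83022416e+01, -2.91606027e+01, -3.12891916e-05,
        1.02798908e-02, -1.08760467e-06]), 'position': array([0.13735846, 0.55749319, 0.20089927]), 'ee_rot': array([-3.04817998e-04,  1.20603577e-01,  9.92700076e-01, -1.11496946e-03]), 'contact_force': array([-0.4712802 , -0.29963218,  0.31817345]), 'moment': array([ 0.0129019 , -0.01623094,  0.03802531]), 'finger_force': 0.0, 'gripper_width': 0.08567106554932923} -0.0187 ['IKError', 'sign_off', 'tcp_to_grasp']
[ 0.40349454 -0.03997887  1.20082755]
[0.31272401 1.50749795 1.17260483]
```

View pics/top0.png

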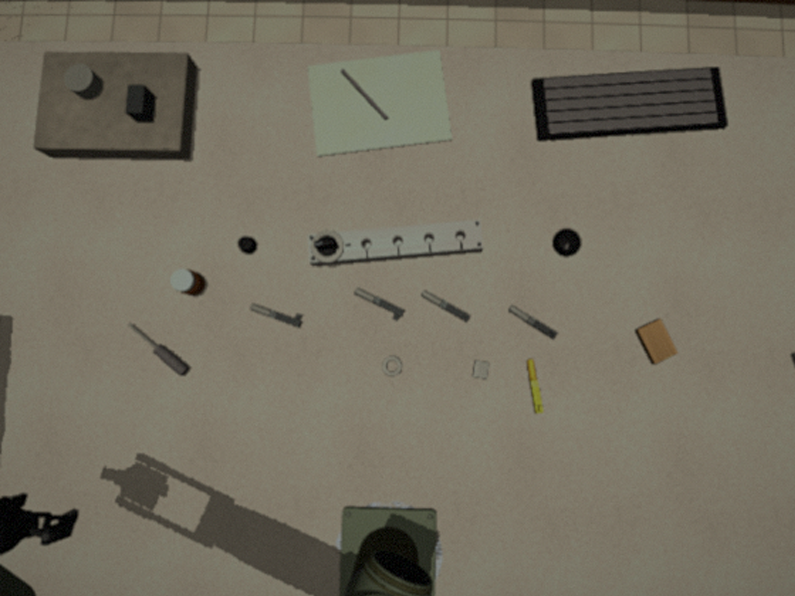

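View pics/side0.png

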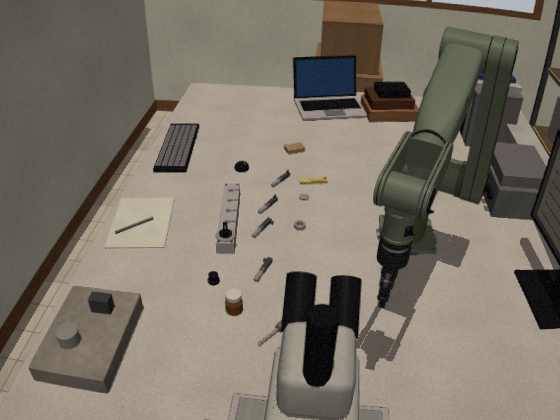

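Candidates (in the top0 picture's pixels): four dark steel gauges at (277,315), (380,302), (445,305) and (533,321), the yellow look-alike at (535,385), the pen at (365,95) and the screwdriver at (160,350). The four dark ones near the stand fit the description, so I check them in a close crop.

```bash
python3 - <<'E'
from h import *
t=load('top');s=load('side')
a=t['img'][150:250,170:400,::-1]; a=cv2.resize(a,None,fx=3.4,fy=3.4,interpolation=cv2.INTER_CUBIC)
b=s['img'][160:290,200:340,::-1]; b=cv2.resize(b,None,fx=1.9,fy=1.9,interpolation=cv2.INTER_CUBIC)
o=np.zeros((600,782,3),np.uint8); o[:a.shape[0],:a.shape[1]]=a; o[345:345+b.shape[0],:b.shape[1]]=b
cv2.imwrite('pics/crop0.png',np.clip(o*1.6,0,255).astype(np.uint8))
E
```

```text
(no output)
```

View pics/crop0.png

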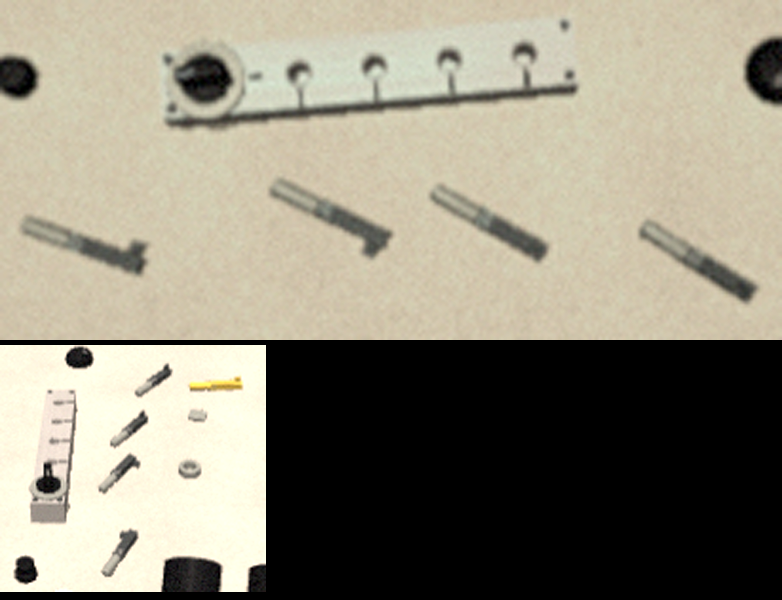

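Four dark gauges: feet at crop (24,224), (275,185), (435,192), (643,227) and tops at (141,264), (385,242), (543,253), (752,294). The two on the left have their lug sideways and the two on the right have it up. Socket mouths are at (300,72), (375,67), (449,60), (524,53) and the knob is at about (205,80). The yellow one is separate.

```bash
python3 - <<'E'
from h import *
t=load('top')
f=lambda p:[(170+(x+.5)/3.4-.5,150+(y+.5)/3.4-.5) for x,y in p]
so=px2w(t,f([(524,53),(449,60),(375,67),(300,72)]),.046); print('sockets',so.round(4))
ys=np.array([-.135,-.07,-.005,.06])
A=np.c_[np.ones(4),ys]; c=np.linalg.lstsq(A,so[:,:2],rcond=None)[0]; print(c, np.degrees(np.arctan2(-c[1,0],c[1,1])),'knob',c[0]+.14*c[1])
print('fit',(A@c).round(4)); print('corner',px2w(t,f([(165,122),(577,89),(565,25),(172,107),(569,75),(168,59)]),.046).round(4))
for a,b in [((24,224),(141,264)),((275,185),(385,242)),((435,192),(543,253)),((643,227),(752,294))]:
    w=px2w(t,f([a,b]),.012)[:,:2]; d=w[1]-w[0]; print(w.round(4).tolist(),np.linalg.norm(d),np.degrees(np.arctan2(d[1],d[0])))
q=status.sense()['ee_rot'];from scipy.spatial.transform import Rotation as R
print(R.from_quat(q,scalar_first=True).as_matrix().round(3))
E
```

```text
sockets [[ 0.6565 -0.1313  0.046 ]
 [ 0.6486 -0.0669  0.046 ]
 [ 0.6408 -0.0034  0.046 ]
 [ 0.6347  0.061   0.046 ]]
[[ 0.64094956  0.0017645 ]
 [-0.11227408  0.98501502]] 6.5026297173410015 knob [0.62523119 0.13966661]
fit [[ 0.6561 -0.1312]
 [ 0.6488 -0.0672]
 [ 0.6415 -0.0032]
 [ 0.6342  0.0609]]
corner [[ 0.5882  0.1753  0.046 ]
 [ 0.6262 -0.1773  0.046 ]
 [ 0.682  -0.1662  0.046 ]
 [ 0.6014  0.1699  0.046 ]
 [ 0.6383 -0.1703  0.046 ]
 [ 0.6432  0.1753  0.046 ]]
[[0.4999, 0.3017], [0.4677, 0.1969]] 0.10966899456164007 -107.08150415374114
[[0.5403, 0.0823], [0.4928, -0.0157]] 0.10887822761489747 -115.85597441620192
[[0.5379, -0.0582], [0.4869, -0.1537]] 0.1082274802731908 -118.09165566560787
[[0.512, -0.2407], [0.4561, -0.3362]] 0.11066966342025282 -120.37189477472079
[[-0.971  0.24  -0.001]
 [ 0.24   0.971 -0.002]
 [ 0.    -0.002 -1.   ]]
```

{"name": "move_arm", "arguments": {
  "motion": [
    [[-0.19,-0.1,0,0],[-0.38,-0.19,0,0],[-0.58,-0.29,0,0],[-0.77,-0.38,0,0],[-0.96,-0.48,0,0]]
  ],
  "claw": 1
}}

```text
t: 0.6
position: [0.2198, 0.4878, 0.2015]
ee_rot: [-0.0, 0.121, 0.993, -0.0]
contact_force: [0.6, -0.1, 0.5]
gripper_width: 0.0851
finger_force: 0.0
```

{"name": "move_arm", "arguments": {
  "motion": [
    [[-0.19,-0.1,0,0],[-0.38,-0.19,0,0],[-0.58,-0.29,0,0],[-0.77,-0.38,0,0],[-0.96,-0.48,0,0]]
  ]
}}

```text
t: 1.1
position: [0.3014, 0.4182, 0.2015]
ee_rot: [-0.0, 0.121, 0.993, -0.0]
contact_force: [0.9, -0.2, 0.8]
gripper_width: 0.0854
finger_force: 0.0
```

{"name": "move_arm", "arguments": {
  "motion": [
    [[-0.19,-0.1,0,0],[-0.38,-0.19,0,0],[-0.58,-0.29,0,0],[-0.77,-0.38,0,0],[-0.96,-0.48,0,0]]
  ]
}}

```text
t: 1.6
position: [0.3831, 0.3487, 0.2015]
ee_rot: [-0.0, 0.121, 0.993, -0.0]
contact_force: [0.5, 0.1, 0.0]
gripper_width: 0.0855
finger_force: 0.0
```

{"name": "move_arm", "arguments": {
  "motion": [
    [[-0.19,-0.1,0,0],[-0.38,-0.19,0,0],[-0.58,-0.29,0,0],[-0.77,-0.38,0,0],[-0.96,-0.48,0,0]]
  ]
}}

```text
t: 2.1
position: [0.4647, 0.2791, 0.2015]
ee_rot: [-0.001, 0.121, 0.993, -0.0]
contact_force: [0.2, 0.9, 0.5]
gripper_width: 0.0854
finger_force: 0.0
```

{"name": "move_arm", "arguments": {
  "motion": [
    [[-0.19,-0.1,0,0],[-0.38,-0.19,0,0],[-0.58,-0.29,0,0],[-0.77,-0.38,0,0],[-0.96,-0.48,0,0]]
  ]
}}

```text
t: 2.6
position: [0.5464, 0.2097, 0.2013]
ee_rot: [-0.001, 0.121, 0.993, -0.0]
contact_force: [0.1, 0.5, -0.2]
gripper_width: 0.0854
finger_force: 0.0
```

```bash
cat >> h.py <<'E'
from scipy.spatial.transform import Rotation as Rot
def rel(P,yaw=None):
    "shift (tool units) and turn (units of 90 deg) to bring grasp point to P, tool y axis to heading yaw (deg, mod 180)"
    s=status.sense(); M=Rot.from_quat(s['ee_rot'],scalar_first=True).as_matrix()
    g=s['position']+M[:,2]*bot.tcp_to_grasp
    y=np.degrees(np.arctan2(M[1,1],M[0,1])); 
    tr=None if yaw is None else -((yaw-y+90)%180-90)/90
    print('t %.1f grasp'%s['t'],g.round(4),'yawy %.1f'%y,'w %.4f F %.1f'%(s['gripper_width'],s['finger_force']),'q6 %.2f'%s['qpos'][5],'f',s['contact_force'].round(1))
    if P is not None: print('shift',(M.T@(np.array(P)-g)*10).round(3),'turn',tr)
E
python3 - <<'E'
from h import *
rel((.6252,.1397,.1),0)
w=grab('wrist'); save(w,'w1'); print(w2px(w,[(.6252,.1397,.09),(.6342,.0609,.046)]))
E
```

```text
t 2.6 grasp [0.5464 0.2097 0.22  ] yawy 76.1 w 0.0854 F 0.0 q6 -1.11 f [ 0.1  0.5 -0.2]
shift [-0.934 -0.49   1.2  ] turn 0.8460818199698824
[[231.10551315 289.50004053]
 [170.92222083 291.57057011]]
```

View pics/w1.png

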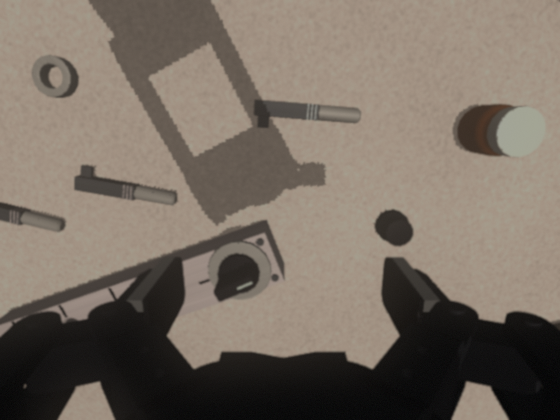

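```bash
python3 - <<'E'
from h import *
w=load('wrist'); w['img']=np.clip(w['img']*2.2,0,255).astype(np.uint8); save(w,'w1k',(190,225,300,310),7)
print(px2w(w,[(241,270)],.06), px2w(w,[(205,281)],.046))
c=np.array([.64095,.00176]);y=np.array([-.1123,.985])/.9914;x=np.array([y[1],-y[0]])
for ang in (0,30,60,90,120):
    a=np.radians(ang); b=np.cos(a)*x+np.sin(a)*y  # candidate bar heading
    k=c+.14*y
    print(ang,w2px(w,[[*(k+.021*b),.09],[*(k-.021*b),.09]]).round().tolist())
E
```

```text
[[0.62116909 0.14679306 0.06      ]] [[0.63071011 0.10151515 0.046     ]]
0 [[241.0, 307.0], [224.0, 270.0]]
30 [[250.0, 302.0], [214.0, 276.0]]
60 [[254.0, 293.0], [210.0, 286.0]]
90 [[253.0, 282.0], [212.0, 296.0]]
120 [[246.0, 274.0], [219.0, 304.0]]
```

View pics/w1k.png

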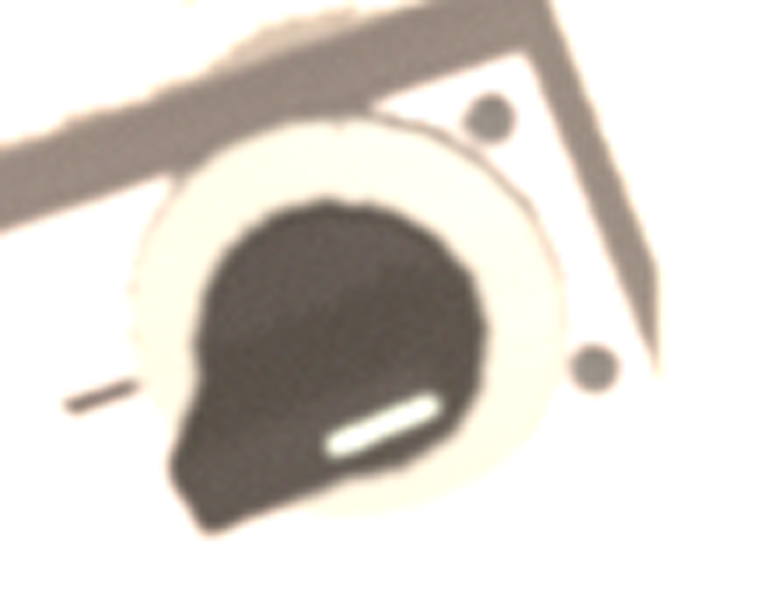

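{"name": "move_arm", "arguments": {
  "motion": [
    [[-0.19,-0.09,0.1,0.09],[-0.38,-0.18,0.2,0.18],[-0.57,-0.28,0.35,0.27],[-0.76,-0.37,0.5,0.36],[-0.92,-0.46,0.6,0.45]]
  ]
}}

```text
t: 3.15
position: [0.624, 0.143, 0.14]
ee_rot: [-0.001, 0.459, 0.888, -0.001]
contact_force: [0.4, -0.5, -0.3]
gripper_width: 0.0856
finger_force: 0.0
```

{"name": "move_arm", "arguments": {
  "motion": [
    [[0,0,0.1,0.09],[0,0,0.2,0.18],[0,0,0.2,0.27],[0,0,0.2,0.27],[0,0,0.2,0.27]]
  ]
}}

```text
t: 3.65
position: [0.6244, 0.1438, 0.1219]
ee_rot: [-0.0, 0.633, 0.774, -0.0]
contact_force: [0.8, -0.5, 0.0]
gripper_width: 0.0853
finger_force: 0.0
```

```bash
python3 - <<'E'
from h import *
rel((.6245,.143,.084),11.4)
w=grab('wrist'); w['img']=np.clip(w['img']*1.6,0,255).astype(np.uint8);save(w,'w2',s=1)
k=np.array([.6245,.143]);b=np.array([np.cos(np.radians(101.4)),np.sin(np.radians(101.4))])
print(w2px(w,[[*k,.09],[*(k+.021*b),.09],[*(k-.021*b),.09]]))
E
```

```text
t 3.6 grasp [0.6244 0.1438 0.1406] yawy 11.5 w 0.0853 F 0.0 q6 -0.11 f [ 0.8 -0.5  0. ]
shift [-0.008 -0.     0.566] turn 0.0013053641272607467
[[281.22971487 223.80114556]
 [281.2487331  191.88988843]
 [281.21254859 254.06560134]]
```

View pics/w2.png

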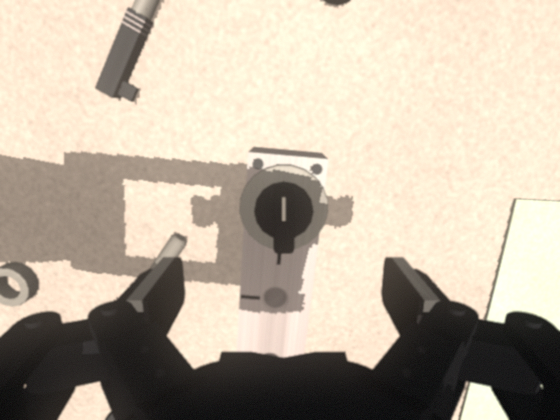

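The bar stands vertical in the picture at (284,190–250), in line with the grip and within 2 px of the prediction. I go down and grip.

{"name": "move_arm", "arguments": {
  "motion": [
    [[0,0,0.2,0],[0,0,0.4,0],[0,0,0.56,0],[0,0,0.56,0],[0,0,0.56,0]]
  ]
}}

```text
t: 4.2
position: [0.6245, 0.1437, 0.066]
ee_rot: [-0.0, 0.634, 0.774, -0.0]
contact_force: [-0.1, 0.5, -0.0]
gripper_width: 0.0857
finger_force: 0.0
```

{"name": "move_arm", "arguments": {
  "motion": [
    [[0,0,0,0],[0,0,0,0],[0,0,0,0],[0,0,0,0],[0,0,0,0]]
  ],
  "claw": -1,
  "squeeze": 40
}}

```text
t: 4.7
position: [0.6247, 0.1436, 0.0664]
ee_rot: [0.0, 0.634, 0.774, 0.0]
contact_force: [0.3, 0.3, -0.9]
gripper_width: 0.0124
finger_force: 0.0
```

{"name": "move_arm", "arguments": {
  "motion": [
    [[0,0,0,0],[0,0,0,0],[0,0,0,0],[0,0,0,0],[0,0,0,0]]
  ]
}}

```text
t: 5.2
position: [0.6246, 0.1436, 0.066]
ee_rot: [-0.0, 0.634, 0.774, -0.0]
contact_force: [0.0, 0.6, -0.9]
gripper_width: -0.0004
finger_force: 0.0
```

```bash
python3 - <<'E'
from h import *
rel(None)
E
```

```text
t 5.2 grasp [0.6246 0.1436 0.0847] yawy 11.3 w -0.0004 F 0.0 q6 -0.11 f [ 0.   0.6 -0.9]
```

```bash
python3 - <<'E'
from h import *
w=grab('wrist');s=grab('side');t=grab('top')
a=cv2.resize(w['img'][100:330,170:400],None,fx=1.7,fy=1.7); b=cv2.resize(s['img'][170:270,180:280],(391,391),interpolation=cv2.INTER_CUBIC)
o=np.hstack([a,b]); o=np.clip(o*1.8,0,255).astype(np.uint8)[...,::-1]
cv2.imwrite('pics/w3.png',o); print(w2px(s,[(.6245,.143,.083)]))
E
```

```text
[[224.5799351  227.05582449]]
```

View pics/w3.png

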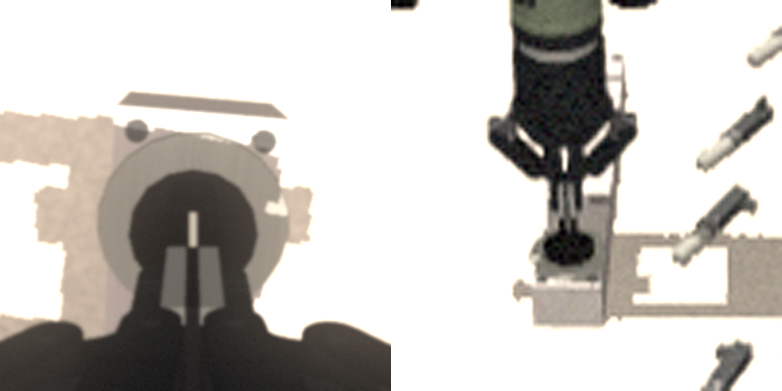

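```bash
cat >> h.py <<'E'
def T(p,q):
    m=np.eye(4); m[:3,:3]=Rot.from_quat(q,scalar_first=True).as_matrix(); m[:3,3]=p; return m
def E(c):
    m=np.eye(4); m[:3,:3]=cv2.Rodrigues(c['rvec'])[0]; m[:3,3]=np.ravel(c['tvec']); return m
E
python3 - <<'E'
from h import *
w=load('wrist'); s=status.sense()
X=E(w)@T(s['position'],s['ee_rot'])   # cam<-tool
poses=[([.5464,.2097,.2013],[-.001,.121,.993,0]),([.6244,.1438,.1219],[0,.633,.774,0]),(s['position'],s['ee_rot'])]
def tri(uvs,idx):
    A=[]
    for i,uv in zip(idx,uvs):
        M=(X@np.linalg.inv(T(*poses[i])))[:3]
        p=cv2.undistortPoints(np.array(uv,float).reshape(1,1,2),w['intrinsics'],w['D'])[0,0]
        A+= [p[0]*M[2]-M[0],p[1]*M[2]-M[1]]
    A=np.array(A); P=np.linalg.lstsq(A[:,:3],-A[:,3],rcond=None)[0]
    return P.round(4)
print('+y end',tri([(252,283),(284,197),(283,224)],[0,1,2]),tri([(252,283),(284,197)],[0,1]))
print('-y end',tri([(238,289.5),(284,221),(283,245)],[0,1,2]),tri([(238,289.5),(284,221)],[0,1]))
print('disc',tri([(238.6,272.9),(283,208),(283,237)],[0,1,2]),tri([(238.6,272.9),(283,208)],[0,1]))
print('cam in tool',np.linalg.inv(X)[:3,3].round(4))
g=s['position']; print('tip now px',w2px(w,[g,g+[0,0,.0187]]))
E
```

```text
+y end [0.6224 0.1614 0.0907] [0.6227 0.1613 0.09  ]
-y end [0.6254 0.1477 0.09  ] [0.6257 0.1466 0.091 ]
disc [0.6256 0.1431 0.0551] [0.6256 0.1435 0.0544]
cam in tool [ 0.0665  0.001  -0.171 ]
tip now px [[281.02039635 240.74862995]
 [280.82934009 254.49711797]]
```

{"name": "move_arm", "arguments": {
  "motion": [
    [[0,0,0,-0.08],[0,0,0,-0.16],[0,0,0,-0.24],[0,0,0,-0.32],[0,0,0,-0.4]]
  ]
}}

```text
t: 5.85
position: [0.6246, 0.1436, 0.0661]
ee_rot: [-0.0, 0.361, 0.932, -0.0]
contact_force: [-0.8, 0.0, 0.3]
gripper_width: -0.0001
finger_force: 0.0
```

```bash
python3 - <<'E'
from h import *
rel(None); print(status.sense()['moment'])
w=grab('wrist');s=grab('side')
a=cv2.resize(w['img'][100:330,170:400],None,fx=1.7,fy=1.7); b=cv2.resize(s['img'][190:250,195:255],(391,391),interpolation=cv2.INTER_CUBIC)
o=np.hstack([a,b]); o=np.clip(o*2.,0,255).astype(np.uint8)[...,::-1]
cv2.imwrite('pics/w4.png',o)
E
```

```text
t 5.8 grasp [0.6246 0.1436 0.0848] yawy 47.6 w -0.0001 F 0.0 q6 -0.74 f [-0.8  0.   0.3]
[-0.0123663  -0.01135968  0.02237505]
```

View pics/w4.png

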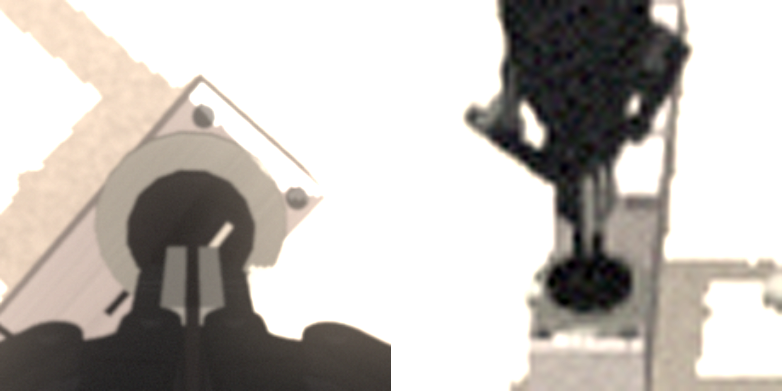

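```bash
python3 - <<'E'
from h import *
s=load('side')
P={'tip':(.6246,.1436,.066),'grasp':(.6246,.1436,.0848),'disc':(.6255,.1433,.06),'bar+':(.6225,.164,.09),'bar-':(.627,.122,.09),'s3':(.6342,.0609,.046),'cornNear+y':(.59,.1785,.046)}
for k,v in P.items(): print(k,w2px(s,[v]).round(1))
im=cv2.imread('pics/side0.png')[200:260,195:255]; a=cv2.resize(im,(391,391),interpolation=cv2.INTER_CUBIC)
b=cv2.resize(s['img'][200:260,195:255,::-1],(391,391),interpolation=cv2.INTER_CUBIC)
cv2.imwrite('pics/s5.png',np.clip(np.hstack([a,b])*2.,0,255).astype(np.uint8))
E
```

```text
tip [[224.7 231.2]]
grasp [[224.5 226.7]]
disc [[224.6 232.5]]
bar+ [[223.9 229.3]]
bar- [[224.9 221.5]]
s3 [[226.8 220.8]]
cornNear+y [[233.3 243.2]]
```

View pics/s5.png

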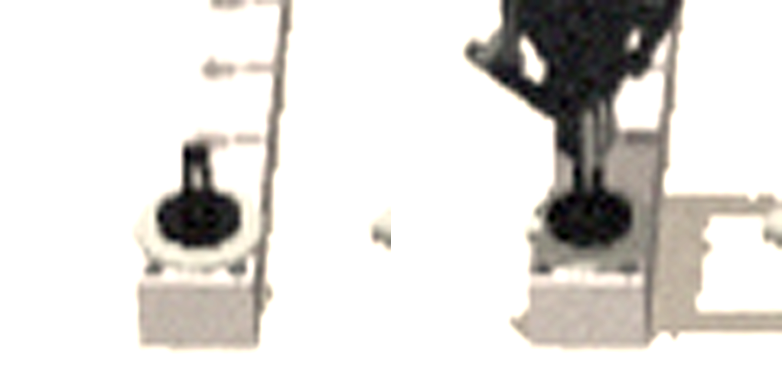

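{"name": "move_arm", "arguments": {
  "motion": [
    [[0,0,0,0.08],[0,0,0,0.16],[0,0,0,0.24],[0,0,0,0.32],[0,0,0,0.4]]
  ],
  "claw": 1
}}

```text
t: 6.45
position: [0.6246, 0.1436, 0.0661]
ee_rot: [-0.0, 0.637, 0.771, -0.0]
contact_force: [-0.5, 0.2, 0.4]
gripper_width: 0.0721
finger_force: 0.0
```

{"name": "move_arm", "arguments": {
  "motion": [
    [[0,0,0,0],[0,0,0,0],[0,0,0,0],[0,0,0.05,0],[0,0,0.05,0]]
  ]
}}

```text
t: 6.95
position: [0.6238, 0.1436, 0.0601]
ee_rot: [-0.001, 0.634, 0.774, -0.001]
contact_force: [0.1, 0.9, 0.5]
gripper_width: 0.0854
finger_force: 0.0
```

{"name": "move_arm", "arguments": {
  "motion": [
    [[0,0,0,0],[0,0,0,0],[0,0,0,0],[0,0,0,0],[0,0,0,0]]
  ],
  "claw": -1,
  "squeeze": 30
}}

```text
t: 7.45
position: [0.6247, 0.1436, 0.0612]
ee_rot: [0.0, 0.634, 0.774, 0.0]
contact_force: [0.6, 0.2, 1.2]
gripper_width: 0.0122
finger_force: 0.6
```

{"name": "move_arm", "arguments": {
  "motion": [
    [[0,0,0,0],[0,0,0,0],[0,0,0,0],[0,0,0,0],[0,0,0,0]]
  ]
}}

```text
t: 7.95
position: [0.6245, 0.1436, 0.061]
ee_rot: [-0.0, 0.634, 0.774, -0.0]
contact_force: [-0.4, 0.9, 0.9]
gripper_width: -0.0002
finger_force: 0.0
```

```bash
python3 - <<'E'
from h import *
rel(None)
w=grab('wrist');s=grab('side')
a=cv2.resize(w['img'][100:330,170:400],None,fx=1.7,fy=1.7); b=cv2.resize(s['img'][190:250,195:255],(391,391),interpolation=cv2.INTER_CUBIC)
cv2.imwrite('pics/w6.png',np.clip(np.hstack([a,b])*2.6,0,255).astype(np.uint8)[...,::-1])
E
```

```text
t 8.0 grasp [0.6245 0.1436 0.0797] yawy 11.3 w -0.0002 F 0.0 q6 -0.11 f [-0.4  0.9  0.9]
```

View pics/w6.png

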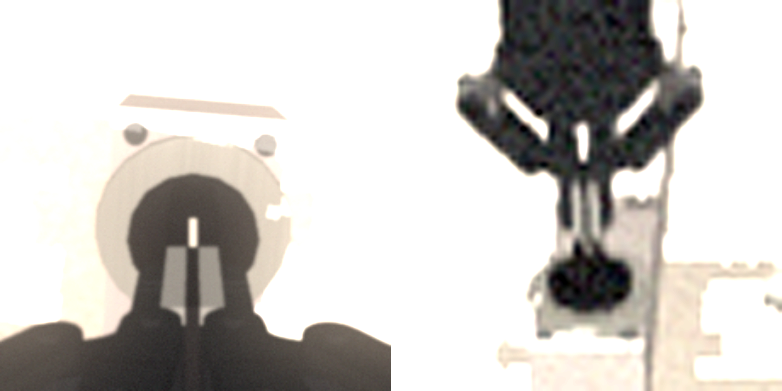

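The fingers are shut and sit above the bar: in both views the tips end about 30 mm short of the reported TCP. I open, go 20 mm lower and close again. That is safe, since the open fingers are wider than the stand.

{"name": "move_arm", "arguments": {
  "motion": [
    [[0,0,0,0],[0,0,0,0],[0,0,0,0],[0,0,0,0],[0,0,0,0]]
  ],
  "claw": 1
}}

```text
t: 8.55
position: [0.6245, 0.1436, 0.061]
ee_rot: [-0.0, 0.634, 0.774, -0.0]
contact_force: [-0.3, -0.3, -0.5]
gripper_width: 0.0723
finger_force: 0.0
```

{"name": "move_arm", "arguments": {
  "motion": [
    [[0,0,0,0],[0,0,0.05,0],[0,0,0.1,0],[0,0,0.15,0],[0,0,0.2,0]]
  ]
}}

```text
t: 9.05
position: [0.6242, 0.1436, 0.0403]
ee_rot: [-0.0, 0.634, 0.774, -0.0]
contact_force: [-1.2, -0.1, -0.4]
gripper_width: 0.0854
finger_force: 0.0
```

{"name": "move_arm", "arguments": {
  "motion": [
    [[0,0,0,0],[0,0,0,0],[0,0,0,0],[0,0,0,0],[0,0,0,0]]
  ],
  "claw": -1,
  "squeeze": 30
}}

```text
t: 9.55
position: [0.6248, 0.1437, 0.0415]
ee_rot: [0.0, 0.634, 0.774, 0.0]
contact_force: [-0.3, -0.7, 8.0]
gripper_width: 0.013
finger_force: 35.5
```

{"name": "move_arm", "arguments": {
  "motion": [
    [[0,0,0,0],[0,0,0,0],[0,0,0,0],[0,0,0,0],[0,0,0,0]]
  ]
}}

```text
t: 10.05
position: [0.6249, 0.1437, 0.0415]
ee_rot: [0.0, 0.634, 0.774, 0.0]
contact_force: [-1.6, 0.4, 3.8]
gripper_width: 0.0128
finger_force: 34.6
```

```bash
python3 - <<'E'
from h import *
rel(None)
w=load('wrist')
s=status.sense()
# px of tool points (x=.011) at various z, for pose of last wrist image (same R,t in tool frame)
p=np.array([.6245,.1436,.0610]); M=T(p,[0,.634,.774,0])
for z in (0,-.01,-.02,-.03,-.04): print(z,w2px(w,[(M@[.011,0,z,1])[:3]]).round(1))
E
```

```text
t 10.1 grasp [0.6249 0.1437 0.0602] yawy 11.3 w 0.0128 F 34.6 q6 -0.11 f [-1.6  0.4  3.8]
0 [[280.8 221.6]]
-0.01 [[280.7 227.7]]
-0.02 [[280.6 234.4]]
-0.03 [[280.5 242.1]]
-0.04 [[280.3 250.7]]
```

{"name": "move_arm", "arguments": {
  "motion": [
    [[0,0,0,-0.09],[0,0,0,-0.18],[0,0,0,-0.27],[0,0,0,-0.36],[0,0,0,-0.45]]
  ]
}}

```text
t: 10.55
position: [0.6241, 0.1432, 0.0415]
ee_rot: [-0.0, 0.324, 0.946, -0.001]
contact_force: [-3.5, -1.6, 5.4]
gripper_width: 0.0131
finger_force: 35.0
```

{"name": "move_arm", "arguments": {
  "motion": [
    [[0,0,0,-0.09],[0,0,0,-0.18],[0,0,0,-0.27],[0,0,0,-0.36],[0,0,0,-0.45]]
  ]
}}

```text
t: 11.05
position: [0.6238, 0.1423, 0.0415]
ee_rot: [-0.001, -0.023, 1.0, -0.001]
contact_force: [-3.2, -2.9, 6.4]
gripper_width: 0.0132
finger_force: 35.0
```

{"name": "move_arm", "arguments": {
  "motion": [
    [[0,0,0,-0.03],[0,0,0,-0.05],[0,0,0,-0.07],[0,0,0,-0.07],[0,0,0,-0.07]]
  ]
}}

```text
t: 11.55
position: [0.6238, 0.1423, 0.0415]
ee_rot: [-0.001, -0.074, 0.997, -0.001]
contact_force: [-2.6, -3.8, 6.1]
gripper_width: 0.0131
finger_force: 41.9
```

```bash
sed -i 's/bot.tcp_to_grasp$/(-.049)/' h.py; python3 - <<'E'
from h import *
rel(None); print(status.sense()['moment'])
E
```

```text
t 11.6 grasp [0.6239 0.1424 0.0905] yawy 98.4 w 0.0131 F 41.9 q6 -1.63 f [-2.6 -3.8  6.1]
[-0.5533063   0.56339365 -0.98543309]
```

{"name": "move_arm", "arguments": {
  "motion": [
    [[0,0,0,0],[0,0,0,0],[0,0,0,0],[0,0,-0.2,0],[0,0,-0.5,0]]
  ],
  "claw": 0.3
}}

```text
t: 12.05
position: [0.622, 0.1436, 0.0884]
ee_rot: [-0.003, -0.076, 0.997, 0.0]
contact_force: [-0.0, -0.3, -0.3]
gripper_width: 0.056
finger_force: 0.0
```

{"name": "move_arm", "arguments": {
  "motion": [
    [[0.1,-0.2,-0.2,0],[0.3,-0.4,-0.4,0.0],[0.5,-0.6,-0.6,0.09],[0.7,-0.8,-0.8,0.18],[0.8,-1.0,-0.8,0.27]]
  ]
}}

```text
t: 12.55
position: [0.5616, 0.0321, 0.1745]
ee_rot: [0.003, 0.139, 0.99, 0.0]
contact_force: [0.1, 0.5, 0.4]
gripper_width: 0.0558
finger_force: 0.0
```

```bash
python3 - <<'E'
from h import *
rel((.4957,-.1377,.16),-28)
E
```

```text
t 12.6 grasp [0.5613 0.0321 0.2235] yawy 74.1 w 0.0558 F 0.0 q6 -1.39 f [0.1 0.5 0.4]
shift [ 0.168 -1.814  0.632] turn -0.8660179773802889
```

{"name": "move_arm", "arguments": {
  "motion": [
    [[0.02,-0.18,0,0.09],[0.04,-0.36,0,0.18],[0.06,-0.54,0,0.27],[0.07,-0.72,0,0.36],[0.08,-0.9,0,0.45]]
  ]
}}

```text
t: 13.05
position: [0.5282, -0.0521, 0.1709]
ee_rot: [-0.0, 0.473, 0.881, 0.0]
contact_force: [-0.0, -0.4, -0.3]
gripper_width: 0.0554
finger_force: 0.0
```

{"name": "move_arm", "arguments": {
  "motion": [
    [[-0.1,-0.15,0,0.09],[-0.2,-0.3,0,0.18],[-0.3,-0.45,0.1,0.27],[-0.4,-0.6,0.2,0.36],[-0.53,-0.75,0.2,0.45]]
  ]
}}

```text
t: 13.55
position: [0.4941, -0.1372, 0.1493]
ee_rot: [-0.002, 0.749, 0.663, -0.001]
contact_force: [1.0, -0.2, 0.1]
gripper_width: 0.0555
finger_force: 0.0
```

{"name": "move_arm", "arguments": {
  "motion": [
    [[0,0,0.1,0.09],[0,0,0.2,0.18],[0,0,0.2,0.23],[0,0,0.2,0.23],[0,0,0.2,0.23]]
  ]
}}

```text
t: 14.05
position: [0.496, -0.1375, 0.1311]
ee_rot: [0.0, 0.854, 0.521, 0.0]
contact_force: [0.7, -0.1, 1.2]
gripper_width: 0.0554
finger_force: 0.0
```

```bash
python3 - <<'E'
from h import *
rel((.4957,-.1377,.008),-28)
w=grab('wrist'); w['img']=np.clip(w['img']*1.6,0,255).astype(np.uint8);save(w,'w7',s=1)
print(w2px(w,[(.538,-.058,.008),(.487,-.154,.008)]))
E
```

```text
t 14.1 grasp [ 0.4959 -0.1375  0.1801] yawy -27.2 w 0.0554 F 0.0 q6 0.04 f [ 0.7 -0.1  1.2]
shift [-0.003 -0.002  1.721] turn 0.008512249751271699
[[282.6786943   87.55031991]
 [281.18890009 211.96021922]]
```

View pics/w7.png

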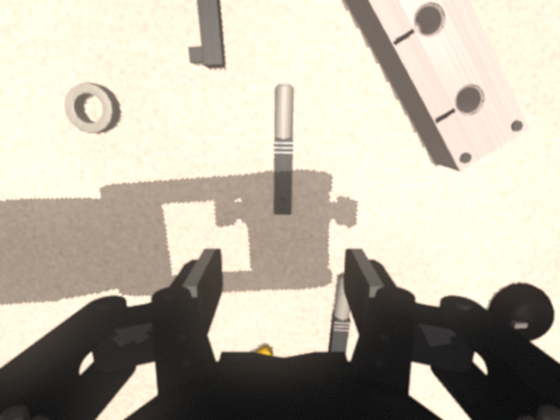

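The gauge is centred between the fingers (284,84)–(283,214), as predicted; sockets at (470,99) and (430,19). I go down and grip.

{"name": "move_arm", "arguments": {
  "motion": [
    [[0,0,0.2,0],[0,0,0.4,0],[0,0,0.6,0],[0,0,0.8,0],[0,0,0.9,0]]
  ]
}}

```text
t: 14.6
position: [0.4948, -0.137, 0.0396]
ee_rot: [-0.001, 0.854, 0.52, -0.001]
contact_force: [-0.2, -0.2, 0.1]
gripper_width: 0.0556
finger_force: 0.0
```

{"name": "move_arm", "arguments": {
  "motion": [
    [[0,0,0.2,0],[0,0,0.4,0],[0,0,0.55,0],[0,0,0.62,0],[0,0,0.65,0]]
  ]
}}

```text
t: 15.1
position: [0.4958, -0.1375, -0.0242]
ee_rot: [-0.0, 0.854, 0.52, -0.0]
contact_force: [-0.6, -0.2, 1.4]
gripper_width: 0.0557
finger_force: 0.0
```

{"name": "move_arm", "arguments": {
  "motion": [
    [[0,0,0,0],[0,0,0,0],[0,0,0,0],[0,0,0,0],[0,0,0,0]]
  ],
  "claw": -1,
  "squeeze": 20
}}

```text
t: 15.6
position: [0.4967, -0.138, -0.0229]
ee_rot: [0.001, 0.854, 0.52, 0.001]
contact_force: [-0.8, 0.5, 5.2]
gripper_width: 0.0153
finger_force: 23.4
```

{"name": "move_arm", "arguments": {
  "motion": [
    [[0,0,0,0],[0,0,0,0],[0,0,0,0],[0,0,0,0],[0,0,0,0]]
  ]
}}

```text
t: 16.1
position: [0.4967, -0.138, -0.0229]
ee_rot: [0.001, 0.854, 0.52, 0.001]
contact_force: [-0.6, 1.1, 5.6]
gripper_width: 0.0151
finger_force: 23.5
```

{"name": "move_arm", "arguments": {
  "motion": [
    [[0,0,-0.1,0],[0,0,-0.3,0],[0,0,-0.5,0],[0,0,-0.7,0],[0,0,-0.9,0]]
  ]
}}

```text
t: 16.6
position: [0.4951, -0.1372, 0.0668]
ee_rot: [-0.0, 0.854, 0.52, -0.0]
contact_force: [-0.3, 0.1, -0.9]
gripper_width: 0.0157
finger_force: 22.7
```

{"name": "move_arm", "arguments": {
  "motion": [
    [[0,0,-0.1,0],[0,0,-0.2,0],[0,0,-0.3,0],[0,0,-0.3,0],[0,0,-0.3,0]]
  ]
}}

```text
t: 17.1
position: [0.4955, -0.1374, 0.0957]
ee_rot: [-0.0, 0.854, 0.52, -0.0]
contact_force: [0.3, -1.2, -1.7]
gripper_width: 0.0153
finger_force: 22.7
```

```bash
python3 - <<'E'
from h import *
rel(None); w=grab('wrist'); s=grab('side')
a=w['img'][0:330,150:400]; 
p=w2px(s,[status.sense()['position']])[0].astype(int); b=s['img'][p[1]-60:p[1]+40,p[0]-50:p[0]+50]; b=cv2.resize(b,(330,330),interpolation=cv2.INTER_CUBIC)
cv2.imwrite('pics/w8.png',np.clip(np.hstack([a,b])*2.,0,255).astype(np.uint8)[...,::-1])
E
```

```text
t 17.1 grasp [ 0.4955 -0.1375  0.1447] yawy -27.4 w 0.0153 F 22.7 q6 0.04 f [ 0.3 -1.2 -1.7]
```

View pics/w8.png

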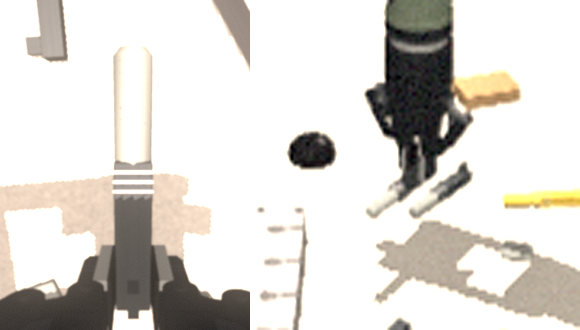

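{"name": "move_arm", "arguments": {
  "motion": [
    [[0,0,0.1,0],[0,0,0.2,0],[0,0,0.25,0],[0,0,0.25,0],[0,0,0.25,0]]
  ],
  "claw": -0.66
}}

```text
t: 17.7
position: [0.4955, -0.1374, 0.0706]
ee_rot: [-0.0, 0.854, 0.52, -0.0]
contact_force: [0.2, 0.5, -0.8]
gripper_width: 0.0153
finger_force: 22.7
```

{"name": "move_arm", "arguments": {
  "motion": [
    [[0,0,0,0],[0,0,0,0],[0,0,0,0],[0,0,0,0],[0,0,0,0]]
  ],
  "claw": -0.645
}}

```text
t: 18.2
position: [0.4959, -0.1376, 0.0713]
ee_rot: [0.0, 0.854, 0.52, 0.0]
contact_force: [1.1, 0.1, -1.5]
gripper_width: 0.015
finger_force: 22.7
```

```bash
cat >> h.py <<'E'
def asc(c,box,n):
    x0,y0,x1,y1=box; g=cv2.cvtColor(c['img'][y0:y1,x0:x1],cv2.COLOR_RGB2GRAY)
    g=cv2.resize(g,(n,int(n*(y1-y0)/(x1-x0)*.5)),interpolation=cv2.INTER_AREA).astype(float)
    g=(g-g.min())/(np.ptp(g)+1e-6)
    for r in g: print(''.join('@#*=-:. '[int(min(v,.999)*8)] for v in r))
E
python3 - <<'E'
from h import *
rel(None); w=grab('wrist'); asc(w,(200,20,370,330),60)
s=status.sense();M=T(s['position'],s['ee_rot'])
for f in (0,30,60,80,90):
    a=np.radians(f); print(f,w2px(w,[(M@[.09*np.cos(a)*1,0,-.031+.09*np.sin(a),1])[:3]]).round())
E
```

```text
t 18.2 grasp [ 0.4958 -0.1376  0.1203] yawy -27.4 w 0.0150 F 22.7 q6 0.04 f [ 1.1  0.1 -1.5]
*#=                                                         
=**.                                                        
=**:                                                        
=*#:                                                        
=*#-                    ..........                          
**#=                   :-::.....::-.                        
::.:                  ---::.. ..::--.                       
                      ---::.. ..::--.                       
                      ---::.. ..::--.                       
                      ---::.. ..::--.                       
                      ---::.....::--.                       
                      ---::.....::--.                       
                      ---::.....::--.                       
                      :--::.....::--.                       
                      :--::.....::--.                       
                      :--::....:::-=.                       
                      :--::....
[... 1670 characters left out ...]
      
         .*@@@@#****#@@@###########@@@##***#@@@@*           
        .=#@@@@###**#@@@###@@@@@###@@@#**##@@@@@#-.         
      -*#@@@@@@@@@#*#@@@###@@@@@###@@@#*@@@@@@@@@@@*:       
    .:#@@@@@@@@@@@@@@@@@###@@@@@###@@@@@@@@@@@@@@@@@*.      
-==*##@@@@@@@@@@@@@@@@@@###########@@@@@@@@@@@@@@@@@@@#*==-:
@@@@@@@@@@@@@@@@@@@@@@@############@@@@@@@@@@@@@@@@@@@@@@@@@
@@@@@@@@@@@@@@@@@@@@@@#****#####****@@@@@@@@@@@@@@@@@@@@@@@@
@@@@@@@@@@@@@@@@@@@@@@#=--=*###*---=#@@@@@@@@@@@@@@@@@@@@@@@
@@@@@@@@@@@@@@@@@@@@@@=:............=@@@@@@@@@@@@@@@@@@@@@@@
@@@@@@@@@@@@@@@@@@@@@@:             -@@@@@@@@@@@@@@@@@@@@@@@
0 [[280.  55.]]
30 [[281.  94.]]
60 [[281. 151.]]
80 [[281. 191.]]
90 [[281. 212.]]
```

{"name": "move_arm", "arguments": {
  "motion": [
    [[0,0,0,0],[0,0,0,0],[0,0,0,0],[0,0,0,0],[0,0,0,0]]
  ],
  "claw": -0.635
}}

```text
t: 18.75
position: [0.4957, -0.1375, 0.0711]
ee_rot: [-0.0, 0.854, 0.52, -0.0]
contact_force: [-0.3, 0.3, -0.7]
gripper_width: 0.0155
finger_force: 11.4
```

{"name": "move_arm", "arguments": {
  "motion": [
    [[0,0,0,0],[0,0,0,0],[0,0,0,0],[0,0,0,0],[0,0,0,0]]
  ],
  "claw": -0.63
}}

```text
t: 19.25
position: [0.4958, -0.1376, 0.0711]
ee_rot: [0.0, 0.854, 0.52, 0.0]
contact_force: [0.3, -1.3, -1.7]
gripper_width: 0.0155
finger_force: 5.5
```

```bash
cat >> h.py <<'E'
def foot(n=22):
    "centre column profile of the wrist picture"
    w=grab('wrist'); g=cv2.cvtColor(w['img'],cv2.COLOR_RGB2GRAY); asc(w,(220,20,345,300),n)
E
python3 - <<'E'
from h import *
rel(None); foot()
E
```

```text
t 19.2 grasp [ 0.4958 -0.1376  0.1201] yawy -27.4 w 0.0155 F 5.5 q6 0.04 f [ 0.3 -1.3 -1.7]
                      
                      
        ::...:        
       :-:...-:       
       :-:..:-:       
       :-:..:-:       
       .-:..:-:       
       .-:..:-:       
       .-:..:-:       
       .-:..:-:       
       .-:..:-:       
       .-:..:-:       
       .==--==:       
    ..:::::::::::::...
----------------------
-------=######*------.
-------=######*------:
---=---=#@@###*-------
-------=#@@@@@*-------
   :=**#@@@@@@#**=--- 
  -*###@@@@@@@@####*- 
 :@@###@@@@@@@@@##@@* 
-#@@@##@@@@@@@@@#@@@@=
@@@@@@@@@@@@@@@@@@@@@@
```

{"name": "move_arm", "arguments": {
  "motion": [
    [[0,0,0,0],[0,0,0,0],[0,0,0,0],[0,0,0,0],[0,0,0,0]]
  ],
  "claw": -0.6285
}}

```text
t: 19.8
position: [0.4958, -0.1376, 0.0711]
ee_rot: [0.0, 0.854, 0.52, 0.0]
contact_force: [0.3, 0.1, -0.3]
gripper_width: 0.0156
finger_force: 3.7
```

```bash
python3 - <<'E'
from h import *
foot(12)
E
```

```text
:..:    
    -..-    
    -..-    
    -..-    
    :..-    
    ---=    
.:::-----:::
----*###---:
-=--#@@#----
..=*#@@@*==:
.###@@@@@#@:
#@@@@@@@@@@@
```

{"name": "move_arm", "arguments": {
  "motion": [
    [[0,0,0,0],[0,0,0,0],[0,0,0,0],[0,0,0,0],[0,0,0,0]]
  ],
  "claw": -0.6275
}}

```text
t: 20.35
position: [0.4958, -0.1375, 0.0711]
ee_rot: [-0.0, 0.854, 0.52, 0.0]
contact_force: [0.1, 1.1, -0.8]
gripper_width: 0.016
finger_force: 2.3
```

```bash
python3 - <<'E'
from h import *
foot(14)
E
```

```text
...::::::::::.
-------------:
-----=--=-----
-----=**==----
 .=*##@@##**=.
.#@#@@@@@@##@:
@@@@@@@@@@@@@@
```

{"name": "move_arm", "arguments": {
  "motion": [
    [[0,0,0,0],[0,0,0,0],[0,0,0,0],[0,0,0,0],[0,0,0,0]]
  ],
  "claw": -0.65
}}

```text
t: 20.9
position: [0.4957, -0.1376, 0.0711]
ee_rot: [-0.0, 0.854, 0.52, -0.0]
contact_force: [0.5, -0.3, -0.8]
gripper_width: 0.0152
finger_force: 18.5
```

```bash
python3 - <<'E'
from h import *
rel(None); w=grab('wrist'); asc(w,(240,170,330,330),60)
s=status.sense();M=T(s['position'],s['ee_rot'])
for y in(-.008,.008): print(w2px(w,[(M@[x,y,z,1])[:3] for x,z in((0,.06),(.008,.06),(0,.012),(.008,.012))]).round().tolist())
E
```

```text
t 20.9 grasp [ 0.4957 -0.1376  0.1201] yawy -27.4 w 0.0152 F 18.5 q6 0.04 f [ 0.5 -0.3 -0.8]
                                                            
                            ...  .. ... .....:..            
        ..::...:::::::::-::----------------------::--:---:::
  .::-------------------------------------------------------
------------------------------------------------------------
------------------------------------------------------------
------------------------------------------------------------
------------------------------------------------------------
------------------------------------------------------------
------------------------------------------------------------
------------------------------------------------------------
------------------------------------------------------------
------------------------------------------------------------
------------------------------------------------------------
------------------------------------------------------------
-------------------------------------=----------------------
------------------=------------
[... 1655 characters left out ...]
#@@@@@@@@@@@@@@@@@@@@
@@@@@@@@@@@@@@@@@@######################@@@@@@@@@@@@@@@@@@@@
@@@@@@@@@@@@@@@@@@#####################@@@@@@@@@@@@@@@@@@@@@
@@@@@@@@@@@@@@@@@@######################@@@@@@@@@@@@@@@@@@@@
@@@@@@@@@@@@@@@@#########################@@@@@@@@@@@@@@@@@@@
@@@@@@@@@@@@@@@@##########################@@@@@@@@@@@@@@@@@@
@@@@@@@@@@@@@@@#====-==-------------------#@@@@@@@@@@@@@@@@@
@@@@@@@@@@@@@@#=..                       .*@@@@@@@@@@@@@@@@@
@@@@@@@@@@@@@@#-                         .=@@@@@@@@@@@@@@@@@
@@@@@@@@@@@@@@#:                         .=#@@@@@@@@@@@@@@@@
[[270.0, 211.0], [270.0, 201.0], [267.0, 234.0], [267.0, 221.0]]
[[292.0, 211.0], [293.0, 201.0], [295.0, 234.0], [295.0, 221.0]]
```

```bash
python3 - <<'E'
from h import *
w=load('wrist'); s=status.sense();M=T(s['position'],s['ee_rot'])
th=np.linspace(0,2*np.pi,60)
for d in (-5,0,5,10,15,20,25):
    a=np.radians(d); ax=np.array([-np.sin(a),0,np.cos(a)]); e1=np.array([np.cos(a),0,np.sin(a)]); e2=np.array([0,1,0])
    pv=np.array([0,0,-.031])
    P=[]
    for l,r in ((.093,.005),(.090,.008),(.048,.008)):
        P.append(pv+ax*l+r*(np.cos(th)[:,None]*e1+np.sin(th)[:,None]*e2))
    out=[]
    for Q in P:
        px=w2px(w,(M@np.c_[Q,np.ones(60)].T).T[:,:3]); out+=[px[:,1].min().round(),np.ptp(px[:,0]).round()]
    print(d,out)
g=cv2.cvtColor(w['img'],cv2.COLOR_RGB2GRAY)
print(g[190:262:2,283].tolist())
E
```

```text
-5 [np.float64(193.0), np.float64(14.0), np.float64(191.0), np.float64(22.0), np.float64(212.0), np.float64(27.0)]
0 [np.float64(204.0), np.float64(14.0), np.float64(201.0), np.float64(22.0), np.float64(219.0), np.float64(27.0)]
5 [np.float64(215.0), np.float64(14.0), np.float64(212.0), np.float64(22.0), np.float64(225.0), np.float64(27.0)]
10 [np.float64(226.0), np.float64(14.0), np.float64(222.0), np.float64(22.0), np.float64(232.0), np.float64(26.0)]
15 [np.float64(236.0), np.float64(14.0), np.float64(233.0), np.float64(22.0), np.float64(239.0), np.float64(26.0)]
20 [np.float64(247.0), np.float64(14.0), np.float64(243.0), np.float64(22.0), np.float64(245.0), np.float64(26.0)]
25 [np.float64(258.0), np.float64(14.0), np.float64(254.0), np.float64(22.0), np.float64(252.0), np.float64(27.0)]
[109, 110, 106, 105, 107, 105, 104, 106, 107, 107, 103, 102, 104, 105, 103, 102, 104, 105, 106, 101, 81, 58, 59, 59, 58, 57, 56, 52, 53, 45, 36, 36, 38, 44, 45, 45]
```

```bash
python3 - <<'E'
from h import *
w=load('wrist'); s=status.sense(); X=E(w)@T(s['position'],s['ee_rot'])
q=np.array([0,.854,.5203,0]);q/=np.linalg.norm(q)
m=X@np.linalg.inv(T([.496,-.1375,.1311],q)); c=dict(w); c['rvec']=cv2.Rodrigues(m[:3,:3])[0];c['tvec']=m[:3,3]
print(px2w(c,[(470,99),(430,19)],.046))
rel((.6488,-.0672,.2),96.5)
E
```

```text
[[ 0.65728417 -0.13102113  0.046     ]
 [ 0.65012491 -0.06682626  0.046     ]]
t 20.9 grasp [ 0.4958 -0.1376  0.1201] yawy -27.4 w 0.0152 F 18.5 q6 0.04 f [ 0.2  0.4 -0.7]
shift [ 1.328  1.036 -0.799] turn 0.6238386312140638
```

{"name": "move_arm", "arguments": {
  "motion": [
    [[0,0,-0.2,0],[0.1,0.1,-0.4,-0.08],[0.3,0.2,-0.6,-0.16],[0.5,0.35,-0.7,-0.24],[0.7,0.5,-0.7,-0.32]]
  ],
  "claw": -1
}}

```text
t: 21.45
position: [0.5747, -0.0985, 0.1437]
ee_rot: [0.002, 0.696, 0.718, 0.001]
contact_force: [0.7, -0.4, -1.5]
gripper_width: 0.0154
finger_force: 20.0
```

{"name": "move_arm", "arguments": {
  "motion": [
    [[0,0,0,-0.09],[0,0,0,-0.18],[0,0,0,-0.27],[0,0,0,-0.36],[0,0,0,-0.45]]
  ]
}}

```text
t: 21.95
position: [0.5722, -0.0983, 0.1409]
ee_rot: [-0.0, 0.404, 0.915, -0.0]
contact_force: [-0.6, 0.6, -2.1]
gripper_width: 0.015
finger_force: 20.0
```

{"name": "move_arm", "arguments": {
  "motion": [
    [[0,0,0,-0.09],[0,0,0,-0.18],[0,0,0,-0.27],[0,0,0,-0.36],[0,0,0,-0.45]]
  ]
}}

```text
t: 22.45
position: [0.5722, -0.0983, 0.1409]
ee_rot: [-0.0, 0.063, 0.998, 0.0]
contact_force: [0.4, -0.1, -0.9]
gripper_width: 0.0154
finger_force: 20.0
```

```bash
python3 - <<'E'
from h import *
rel((.6278,-.0695,.115+.049),96.5)
w=grab('wrist'); g=cv2.cvtColor(w['img'],cv2.COLOR_RGB2GRAY); print(g[190:262:2,283].tolist())
E
```

```text
t 22.4 grasp [ 0.5722 -0.0983  0.1899] yawy 82.8 w 0.0154 F 20.0 q6 -1.76 f [ 0.4 -0.1 -0.9]
shift [-0.515  0.356  0.259] turn -0.15241891286353865
[108, 105, 105, 107, 108, 111, 112, 109, 108, 107, 110, 111, 110, 107, 109, 111, 107, 106, 107, 115, 106, 65, 63, 63, 63, 63, 62, 57, 59, 49, 41, 40, 43, 49, 49, 49]
```

{"name": "move_arm", "arguments": {
  "motion": [
    [[-0.15,0.1,0,-0.08],[-0.3,0.2,0,-0.15],[-0.45,0.3,0,-0.15],[-0.52,0.36,0,-0.15],[-0.52,0.36,0,-0.15]]
  ]
}}

```text
t: 23.0
position: [0.6291, -0.0689, 0.1409]
ee_rot: [-0.0, -0.052, 0.999, 0.0]
contact_force: [-0.4, -0.7, -1.2]
gripper_width: 0.0152
finger_force: 20.0
```

{"name": "move_arm", "arguments": {
  "motion": [
    [[0,0,0.1,0],[0,0,0.2,0],[0,0,0.26,0],[0,0,0.26,0],[0,0,0.26,0]]
  ]
}}

```text
t: 23.5
position: [0.6281, -0.0697, 0.1146]
ee_rot: [-0.0, -0.052, 0.999, 0.0]
contact_force: [0.8, -0.0, -1.3]
gripper_width: 0.0154
finger_force: 20.0
```

{"name": "move_arm", "arguments": {
  "motion": [
    [[0,0,0.03,0],[0,0,0.06,0],[0,0,0.09,0],[0,0,0.12,0],[0,0,0.15,0]]
  ]
}}

```text
t: 24.0
position: [0.6281, -0.0693, 0.0993]
ee_rot: [-0.001, -0.052, 0.999, 0.0]
contact_force: [-1.0, 0.8, -1.3]
gripper_width: 0.0151
finger_force: 20.0
```

```bash
python3 - <<'E'
from h import *
rel((.6278,-.0695,.144),96.5)
w=grab('wrist'); s=status.sense(); w['img']=np.clip(w['img']*1.6,0,255).astype(np.uint8);save(w,'w13',(180,150,400,300),2.5)
print(w2px(w,[(.6494,-.067,.046)]), w2px(w,[(.6494,-.067,.04)]))
E
```

```text
t 24.0 grasp [ 0.6282 -0.0693  0.1483] yawy 96.0 w 0.0151 F 20.0 q6 -1.92 f [-1.   0.8 -1.3]
shift [ 0.004 -0.001  0.043] turn -0.006098276584307409
[[283.28370927 240.84483515]] [[283.27992542 237.89767947]]
```

View pics/w13.png

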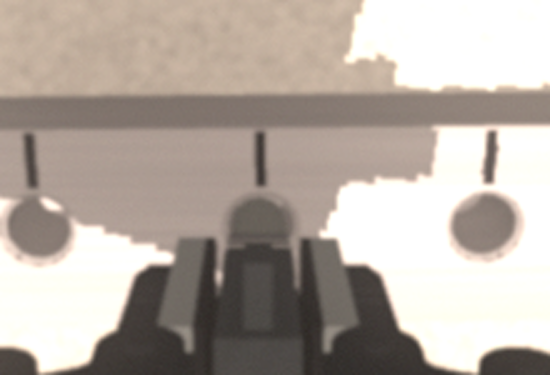

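The plug foot is in the mouth of socket 1, crop (260,215), and the lug faces the scribed edge. I go deeper, then loosen the grip and bring the tool over the socket so that the socket uprights the gauge.

{"name": "move_arm", "arguments": {
  "motion": [
    [[0,0,0.02,0],[0,0,0.04,0],[0,0,0.06,0],[0,0,0.08,0],[0,0,0.1,0]]
  ]
}}

```text
t: 24.55
position: [0.6285, -0.0695, 0.0899]
ee_rot: [-0.0, -0.052, 0.999, 0.0]
contact_force: [-1.8, -0.0, 0.1]
gripper_width: 0.0151
finger_force: 20.0
```

{"name": "move_arm", "arguments": {
  "motion": [
    [[-0.02,0,0.01,0],[-0.04,0,0.02,0],[-0.06,0,0.03,0],[-0.08,0,0.04,0],[-0.1,0,0.05,0]]
  ],
  "claw": -0.632
}}

```text
t: 25.05
position: [0.6389, -0.0685, 0.0851]
ee_rot: [0.0, -0.052, 0.999, -0.0]
contact_force: [-0.7, -0.3, -1.6]
gripper_width: 0.0156
finger_force: 7.2
```

{"name": "move_arm", "arguments": {
  "motion": [
    [[-0.03,0,0.01,0],[-0.06,0,0.02,0],[-0.09,0,0.03,0],[-0.12,0,0.04,0],[-0.12,0,0.05,0]]
  ]
}}

```text
t: 25.55
position: [0.6509, -0.0672, 0.0814]
ee_rot: [0.0, -0.052, 0.999, -0.0]
contact_force: [-5.4, 0.7, 8.8]
gripper_width: 0.016
finger_force: 8.2
```

```bash
python3 - <<'E'
from h import *
rel((.6494,-.067,.12),96.5)
w=grab('wrist'); asc(w,(180,150,400,300),80)
E
```

```text
t 25.6 grasp [ 0.6509 -0.0672  0.1304] yawy 96.0 w 0.0160 F 8.2 q6 -1.91 f [-5.4  0.7  8.8]
shift [0.015 0.004 0.104] turn -0.005997974412230968
-------------------------------------------------------                         
------------------------------------------------------.   ....     ....    .... 
================================================================================
************************************************************====================
**===================================**===================-...............:=:.  
##===================================##===================:               -#:   
##===================================##==================-.              .=*:   
##===================================##=================-....::::..... ...**.   
*#*==================================##=================--=======-:      .=-.   
=*==================================****=========================-.     ::--:.  
***==============================*******#**======================-   ..:=*****-:
*****============================*##****##**====================
[... 531 characters left out ...]
#@@*@@@@@@@@@@@#@@###*..........                    
                ...-#@@@#####@@#@@@@@@@@@@@#@@########=:...  .                  
                  .#@@@@#####@@#@@@@@@@@@@@@@@#####@@@@#:                       
                  =@@@@#####@@@@@@@@@@@@@@@@@@@#####@@@@*.                      
                 -@@@@@#####@@@@@@@@@@@@@@@@@@@#####@@@@@-                      
                :#@@@@@##**#@@@@@@@@@@@@@@@@@@@#**##@@@@@#-.                    
             .=#@@@@@@@@@@#*@@@@@@@@@@@@@@@@@@@**@@@@@@@@@@#*.                  
###*-       .*@@@@@@@@@@@@@@@@@@@@@@@@@@@@@@@@@@@@@@@@@@@@@@@#.       :*#######*
@@@@#:..:-=*#@@@@@@@@@@@@@@@@@@@@@@@@@@@@@@@@@@@@@@@@@@@@@@@@@#*=-::.:#@@@@@@@@@
```

{"name": "move_arm", "arguments": {
  "motion": [
    [[0.015,0,0,0],[0.015,0,0,0],[0.015,0,0,0],[0.015,0,0,0],[0.015,0,0,0]]
  ]
}}

```text
t: 26.1
position: [0.6501, -0.0674, 0.0814]
ee_rot: [0.001, -0.052, 0.999, -0.0]
contact_force: [-1.5, 1.5, 5.7]
gripper_width: 0.0158
finger_force: 7.9
```

{"name": "move_arm", "arguments": {
  "motion": [
    [[0,0,0,0],[0,0,0,0],[0,0,0,0],[0,0,0,0],[0,0,0,0]]
  ],
  "claw": -0.45
}}

```text
t: 26.6
position: [0.6489, -0.0674, 0.0798]
ee_rot: [-0.0, -0.052, 0.999, 0.0]
contact_force: [0.4, 0.1, -0.9]
gripper_width: 0.0234
finger_force: 0.0
```

```bash
python3 - <<'E'
from h import *
rel((.6494,-.067,.12),96.5)
w=grab('wrist'); asc(w,(220,190,340,300),70)
E
```

```text
t 26.6 grasp [ 0.6489 -0.0674  0.1288] yawy 95.9 w 0.0234 F 0.0 q6 -1.91 f [ 0.4  0.1 -0.9]
shift [-0.006  0.004  0.088] turn -0.006206545521777053
====================================#@@*============================:.
====================================#@@*============================:.
====================================#@@*==============================
====================================*##*==============================
====================================****==============================
================================***######***==========================
==============================*##############*========================
=============================**##############**=======================
============================**#@@@@@@@@@@@@@@#*=======================
============================**@@@@@@@@@@@@@@@@#*======================
=============================#@@@@@@@@@@@@@@@@#*======================
=============================#@@@@@@@@@@@@@@@@#*======================
=============================#@@@@@@@@@@@@@@@@@*================---:. 
============================*
[... 619 characters left out ...]
########@@@@#:    :#@@@@@@@@@@@@@@@@@@@*. :#@@@@########@@@@@
*@@@@@@@########@@@@@#:    :#@@@@@@@@@@@@@@@@@@@*. :@@@@@@########@@@@
@@@@@@@#########@@@@@#:    :#@@@@@@@@@@@@@@@@@@#*. :@@@@@@########@@@@
@@@@@@@########@@@@@@#:    :##@@@@@@@#@@@@###@@#*. :@@@@@@@########@@@
@@@@@@@###****#@@@@@@#:    :#@#@@###########@@@#=. -@@@@@@@#****##@@@@
@@@@@@@@@@@#***@@@@@@#:    :*###################=. :@@@@@@@***#@@@@@@@
@@@@@@@@@@@@#**@@@@@@#:     .:::::::::::::::::::.  :#@@@@@#**#@@@@@@@@
@@@@@@@@@@@@@##@@@@@@*.                            .*@@@@@@##@@@@@@@@@
@@@@@@@@@@@@@@@@@@@@@-                             .=@@@@@@@@@@@@@@@@@
@@@@@@@@@@@@@@@@@@@@#:                              -@@@@@@@@@@@@@@@@@
```

{"name": "move_arm", "arguments": {
  "motion": [
    [[0,0,0,0],[0,0,-0.2,0],[0,0,-0.5,0],[0,0,-0.8,0],[0,0,-1,0]]
  ],
  "claw": -0.3
}}

```text
t: 27.15
position: [0.6501, -0.0676, 0.1829]
ee_rot: [0.002, -0.052, 0.999, -0.0]
contact_force: [0.6, 0.2, 0.6]
gripper_width: 0.0298
finger_force: 0.0
```

```bash
cat >> h.py <<'E'
SOCK=np.array([[.6567,-.1311],[.6494,-.067],[.6421,-.003],[.6345,.061]])
def chk(i,n=60,m=45):
    w=grab('wrist'); c=SOCK[i]; a=np.radians(6.5); x=np.array([np.cos(a),np.sin(a)])
    P=[[*c,.12],[*(c-.02*x),.11],[*(c-.008*x),.12],[*(c+.008*x),.12],[*c,.046]]
    px=w2px(w,P).round(1); u,v=px[0].astype(int); b=(max(u-m,0),max(v-m,0),min(u+m,560),min(v+m,420)); print('top ctr,lug tip,-x edge,+x edge,mouth',px.tolist(),b); asc(w,b,n)
E
python3 - <<'E'
from h import *
rel(None); chk(1)
E
```

```text
t 27.1 grasp [ 0.6499 -0.0676  0.2319] yawy 95.9 w 0.0298 F 0.0 q6 -1.91 f [0.6 0.2 0.6]
top ctr,lug tip,-x edge,+x edge,mouth [[284.2, 207.4], [284.0, 177.9], [284.1, 196.8], [284.3, 217.9], [284.1, 186.3]] (np.int64(239), np.int64(162), np.int64(329), np.int64(252))
*===========================*#@#*===============-:......:--:
**************==**=*=*======*#@#*===========================
*****************************#@#*=**========================
*********************=*=====**@#*===========================
**********==*=============***####**=========================
=*****==**==*===========**###@@@@##**=======================
*==*==================***#@@@@@@@@@@#*======================
======================**#@@@@@@@@@@@@#*=====================
======================**#@@@@@@@@@@@@#*=====================
======================**#@@@@@@@@@@@@#*==========-:::------:
=======*==============**@@@@@@@@@@@@@@*==-...  ..           
=======================*@@@@@@@@@@@@@@*=-.                  
=======================*@@@@@@@@@@@@@@*=.                   
=======================*@@@@@@@@@@@@@#
[... 298 characters left out ...]
::::...                      
                                                            
                                                            
 .                                                          
                                                            
                                                            
                                                            
                                                            
                                 .                          
........                                           .........
***##@#=.                                         .-####****
####@@@*.                                         .=@@@#####
```

{"name": "move_arm", "arguments": {
  "motion": [
    [[0.14,-0.15,0,0.09],[0.28,-0.31,0,0.18],[0.42,-0.46,0,0.27],[0.56,-0.62,0,0.36],[0.7,-0.77,0,0.45]]
  ],
  "claw": 0.3
}}

```text
t: 27.7
position: [0.5864, -0.1518, 0.1791]
ee_rot: [-0.0, 0.3, 0.954, -0.0]
contact_force: [0.9, 0.6, -0.9]
gripper_width: 0.0553
finger_force: 0.0
```

{"name": "move_arm", "arguments": {
  "motion": [
    [[0,-0.2,0,0.09],[0,-0.4,0,0.18],[0,-0.6,0,0.27],[0,-0.8,0,0.36],[0.03,-1,0,0.45]]
  ]
}}

```text
t: 28.2
position: [0.5274, -0.2325, 0.1792]
ee_rot: [-0.0, 0.612, 0.791, -0.0]
contact_force: [-0.2, -0.1, 0.6]
gripper_width: 0.0559
finger_force: 0.0
```

{"name": "move_arm", "arguments": {
  "motion": [
    [[-0.14,-0.17,0.1,0.09],[-0.28,-0.34,0.2,0.18],[-0.42,-0.5,0.3,0.27],[-0.56,-0.67,0.4,0.36],[-0.68,-0.83,0.5,0.45]]
  ]
}}

```text
t: 28.7
position: [0.4646, -0.3195, 0.1289]
ee_rot: [-0.0, 0.848, 0.531, -0.0]
contact_force: [0.2, -0.7, -0.5]
gripper_width: 0.0557
finger_force: 0.0
```

{"name": "move_arm", "arguments": {
  "motion": [
    [[0,0,0,0.05],[0,0,0,0.05],[0,0,0,0.05],[0,0,0,0.05],[0,0,0,0.05]]
  ]
}}

```text
t: 29.2
position: [0.4659, -0.3187, 0.1303]
ee_rot: [0.0, 0.866, 0.5, 0.0]
contact_force: [-0.0, 0.3, -0.1]
gripper_width: 0.0557
finger_force: 0.0
```

```bash
cat >> h.py <<'E'
def lie(foot,top,b=(220,60,345,250),n=60):
    w=grab('wrist'); print('pred px foot/top',w2px(w,[(*foot,.008),(*top,.008)]).round(1).tolist()); asc(w,b,n)
E
python3 - <<'E'
from h import *
rel((.466,-.319,.008),-30.4)
lie((.512,-.2407),(.4561,-.3362))
E
```

```text
t 29.2 grasp [ 0.4659 -0.3187  0.1793] yawy -30.0 w 0.0557 F 0.0 q6 -0.23 f [-0.   0.3 -0.1]
shift [-2.000e-03  1.000e-03  1.713e+00] turn 0.004810396108496207
pred px foot/top [[282.5, 86.6], [281.8, 213.5]]
                                                            
                                                            
                                                            
                                                            
                                                            
                                                            
                          .:-:..:::.                        
                          -=-:..:-=:                        
                          -=-:..:-=:                        
                          -=-:..:-=:                        
                          -=-:..:-=:                        
                          -=-:..:-=:                        
                         .-=-:..:-=:                        
                          -=-:..:-=:    .                   
                          --::..:-=: 
[... 1146 characters left out ...]
=*@@@@@@@@#=========================
=========================*@@@@@@@@#=========================
=========================*@@@@@@@@#=========================
=========================*@@@@@@@@*=========================
========-:-===============********==========================
======-:.  .-==========================================::-==
--:::...     .:=======================================:  ...
  .     .    .-======================================-.     
     ..      :=======================================:      
     .      .-======================================:       
      ..   .:======================================-.       
..         .-======================================:.
```

{"name": "move_arm", "arguments": {
  "motion": [
    [[0,0,0.2,0],[0,0,0.4,0],[0,0,0.6,0],[0,0,0.8,0],[0,0,0.9,0]]
  ]
}}

```text
t: 29.75
position: [0.4647, -0.3178, 0.0383]
ee_rot: [-0.001, 0.866, 0.5, -0.0]
contact_force: [-0.5, 0.8, -0.2]
gripper_width: 0.0555
finger_force: 0.0
```

{"name": "move_arm", "arguments": {
  "motion": [
    [[0,0,0.2,0],[0,0,0.4,0],[0,0,0.55,0],[0,0,0.62,0],[0,0,0.64,0]]
  ]
}}

```text
t: 30.25
position: [0.4652, -0.3186, -0.0246]
ee_rot: [-0.001, 0.866, 0.5, -0.0]
contact_force: [0.4, 0.9, -0.7]
gripper_width: 0.0556
finger_force: 0.0
```

{"name": "move_arm", "arguments": {
  "motion": [
    [[0,0,0,0],[0,0,0,0],[0,0,0,0],[0,0,0,0],[0,0,0,0]]
  ],
  "claw": -1,
  "squeeze": 20
}}

```text
t: 30.75
position: [0.4663, -0.3197, -0.0228]
ee_rot: [0.001, 0.866, 0.5, 0.0]
contact_force: [0.9, -0.9, 3.7]
gripper_width: 0.0152
finger_force: 23.2
```

{"name": "move_arm", "arguments": {
  "motion": [
    [[0,0,0,0],[0,0,-0.2,0],[0,0,-0.5,0],[0,0,-0.8,0],[0,0,-0.95,0]]
  ]
}}

```text
t: 31.25
position: [0.4664, -0.3198, 0.0732]
ee_rot: [0.002, 0.866, 0.5, 0.0]
contact_force: [0.8, -0.5, -0.8]
gripper_width: 0.0151
finger_force: 22.6
```

{"name": "move_arm", "arguments": {
  "motion": [
    [[0,0,0,0],[0,0,0,0],[0,0,0,0],[0,0,0,0],[0,0,0,0]]
  ],
  "claw": -0.63
}}

```text
t: 31.75
position: [0.4648, -0.3183, 0.0697]
ee_rot: [-0.001, 0.866, 0.5, -0.0]
contact_force: [0.5, 0.2, -0.3]
gripper_width: 0.0159
finger_force: 5.4
```

```bash
python3 - <<'E'
from h import *
rel(None); foot(24)
E
```

```text
t 31.8 grasp [ 0.4649 -0.3184  0.1187] yawy -30.1 w 0.0159 F 5.4 q6 -0.23 f [ 0.5  0.2 -0.3]
                        
                        
         ......         
        :-:. .:-        
        --:...:-        
        :-:...:-        
        :-:...:-        
        :-:..::-        
        :-:..:--        
        :-:..:--        
        :-:..:--        
        :-:..:--        
        :-:..:--        
::::....-==--===        
----------------:...    
-----------------------:
 ....:--***#***=--------
...::---*#######--------
--------*#######--------
----=-==*#######=-===---
:::--===*#@@#@##=====---
   .-=*#@@@@@@@@##*==--:
  -#@###@@@@@@@@@##@@#-.
 :@@###@@@@@@@@@@###@@* 
=#@@@#*@@@@@@@@@@##@@@@=
@@@@@@@@@@@@@@@@@@@@@@@@
```

{"name": "move_arm", "arguments": {
  "motion": [
    [[0,0,0,0],[0,0,0,0],[0,0,0,0],[0,0,0,0],[0,0,0,0]]
  ],
  "claw": -0.6275
}}

```text
t: 32.3
position: [0.4656, -0.319, 0.0712]
ee_rot: [0.0, 0.866, 0.5, 0.0]
contact_force: [-0.1, -0.3, -1.3]
gripper_width: 0.0162
finger_force: 2.1
```

{"name": "move_arm", "arguments": {
  "motion": [
    [[0,0,0,0],[0,0,0,0],[0,0,0,0],[0,0,0,0],[0,0,0,0]]
  ],
  "claw": -0.65
}}

```text
t: 32.8
position: [0.4655, -0.319, 0.0711]
ee_rot: [0.0, 0.866, 0.5, 0.0]
contact_force: [-1.1, 0.4, -0.9]
gripper_width: 0.0156
finger_force: 17.5
```

```bash
cat >> h.py <<'E'
def tilt(L=.093):
    "predicted top edge row of the foot rim vs overshoot angle, plus picture profile"
    w=grab('wrist'); s=status.sense();M=T(s['position'],s['ee_rot']); th=np.linspace(0,2*np.pi,60); r=[]
    for d in range(-60,40,5):
        a=np.radians(d); ax=np.array([-np.sin(a),0,np.cos(a)]); e1=np.array([np.cos(a),0,np.sin(a)])
        v=[]
        for l,R in ((L,.005),(L-.003,.008)):
            Q=np.array([0,0,-.031])+ax*l+R*(np.cos(th)[:,None]*e1+np.sin(th)[:,None]*[0,1,0])
            v.append(w2px(w,(M@np.c_[Q,np.ones(60)].T).T[:,:3])[:,1].min())
        r.append((d,int(min(v))))
    print(r); asc(w,(240,110,330,260),44)
E
python3 - <<'E'
from h import *
rel((.6567,-.1311,.2),96.5); tilt()
E
```

```text
t 32.8 grasp [ 0.4655 -0.319   0.1201] yawy -30.1 w 0.0156 F 17.5 q6 -0.23 f [-1.1  0.4 -0.9]
shift [ 2.584  0.714 -0.799] turn 0.5938363857946696
[(-60, 83), (-55, 92), (-50, 102), (-45, 111), (-40, 121), (-35, 130), (-30, 140), (-25, 150), (-20, 160), (-15, 170), (-10, 180), (-5, 190), (0, 201), (5, 211), (10, 222), (15, 232), (20, 243), (25, 254), (30, 265), (35, 276)]
                                            
                                            
                                            
                                            
                                            
                                            
                                            
                                            
                                            
                                            
                                            
                                            
                                            
::...                                       
-------::-:::..::...:..                     
--------------------------::.. ....         
-----
[... 194 characters left out ...]
-=-----==----------------
     :-------==----------==-----------------
   ..------------------------------------==-
-:::-===------==-----===----==----===-------
===--===----========---------=----===-------
-----------=========--=-----==------=-------
==---=----====-==-----==========----==------
-==-===--=================-=====--=====-====
=========-----====******======--===========-
--========---====########*=-======--========
-==----------===*#########=========--=======
--========----=*##########*======---=======-
.-====*******==############*=*#*****==-====-
:-===*#####@#=*@@@@@@@@@@@@#=#@@####*===----
-===**####@@@*#@@@@@@@@@@@@#*#@@#####*=====-
@@@#######@@@*#@@@@@@@@@@@@@*#@@#######@@@@#
```

{"name": "move_arm", "arguments": {
  "motion": [
    [[0,0,-0.3,0],[0.2,0.05,-0.5,-0.09],[0.4,0.1,-0.7,-0.18],[0.6,0.15,-0.7,-0.27],[0.8,0.2,-0.7,-0.36]]
  ],
  "claw": -1
}}

```text
t: 33.35
position: [0.5241, -0.2597, 0.1425]
ee_rot: [0.001, 0.69, 0.723, 0.0]
contact_force: [-0.2, -0.9, -1.8]
gripper_width: 0.0153
finger_force: 20.4
```

{"name": "move_arm", "arguments": {
  "motion": [
    [[0,0.1,0,-0.09],[0,0.2,0,-0.18],[0,0.3,0,-0.27],[0,0.4,0,-0.36],[0,0.5,0,-0.45]]
  ]
}}

```text
t: 33.85
position: [0.5731, -0.2576, 0.1409]
ee_rot: [-0.0, 0.397, 0.918, 0.0]
contact_force: [-0.3, 0.3, -0.9]
gripper_width: 0.0151
finger_force: 20.4
```

```bash
python3 - <<'E'
from h import *
w=grab('wrist'); g=cv2.cvtColor(w['img'],cv2.COLOR_RGB2GRAY); print(g[210:250:1,283].tolist())
rel((.6367,-.1334,.115+.049),96.5)
E
```

```text
[102, 102, 103, 103, 103, 104, 105, 107, 106, 104, 104, 104, 104, 104, 103, 102, 98, 86, 70, 61, 60, 61, 61, 61, 60, 61, 61, 61, 61, 61, 60, 58, 61, 67, 61, 56, 47, 41, 41, 38]
t 33.9 grasp [ 0.5746 -0.2575  0.19  ] yawy 43.4 w 0.0153 F 20.3 q6 -1.32 f [ 2.  -0.6 -0.3]
shift [0.476 1.304 0.261] turn -0.5899074195211919
```

{"name": "move_arm", "arguments": {
  "motion": [
    [[0.05,0.14,0,-0.08],[0.1,0.28,0,-0.16],[0.14,0.42,0,-0.24],[0.19,0.56,0,-0.32],[0.24,0.7,0,-0.4]]
  ]
}}

```text
t: 34.4
position: [0.6077, -0.192, 0.1409]
ee_rot: [-0.0, 0.096, 0.995, 0.0]
contact_force: [-0.3, -0.0, -1.8]
gripper_width: 0.0151
finger_force: 20.4
```

{"name": "move_arm", "arguments": {
  "motion": [
    [[-0.04,0.15,0,-0.08],[-0.08,0.3,0,-0.16],[-0.12,0.45,0,-0.19],[-0.16,0.6,0,-0.19],[-0.16,0.63,0,-0.19]]
  ]
}}

```text
t: 34.9
position: [0.6364, -0.132, 0.141]
ee_rot: [0.0, -0.052, 0.999, 0.0]
contact_force: [0.0, -0.5, -1.6]
gripper_width: 0.0151
finger_force: 20.4
```

{"name": "move_arm", "arguments": {
  "motion": [
    [[0,0,0.1,0],[0,0,0.2,0],[0,0,0.26,0],[0,0,0.26,0],[0,0,0.26,0]]
  ]
}}

```text
t: 35.4
position: [0.6353, -0.1342, 0.1145]
ee_rot: [-0.0, -0.051, 0.999, 0.0]
contact_force: [-0.5, -0.7, -1.7]
gripper_width: 0.0154
finger_force: 20.3
```

```bash
python3 - <<'E'
from h import *
rel((.6367,-.1334,.09+.049),96.5)
E
```

```text
t 35.4 grasp [ 0.6353 -0.1342  0.1635] yawy 95.9 w 0.0154 F 20.3 q6 -2.01 f [-0.5 -0.7 -1.7]
shift [-0.015  0.007  0.245] turn -0.0067399562209641
```

Same entry as before: correct by (-0.015, 0.007), go down 25 mm, then loosen and bring it upright.

{"name": "move_arm", "arguments": {
  "motion": [
    [[-0.015,0.007,0.05,0],[-0.015,0.007,0.1,0],[-0.015,0.007,0.15,0],[-0.015,0.007,0.2,0],[-0.015,0.007,0.25,0]]
  ]
}}

```text
t: 35.9
position: [0.6369, -0.1329, 0.0894]
ee_rot: [-0.0, -0.052, 0.999, 0.0]
contact_force: [-0.5, -0.1, -1.2]
gripper_width: 0.0148
finger_force: 20.4
```

```bash
python3 - <<'E'
from h import *
rel((.6367,-.1334,.09+.049),96.5); w=grab('wrist'); print(w2px(w,[(.6567,-.1311,.046)])); asc(w,(200,180,370,270),80)
E
```

```text
t 35.9 grasp [ 0.637  -0.1329  0.1384] yawy 95.9 w 0.0148 F 20.4 q6 -2.01 f [-0.5 -0.1 -1.2]
shift [ 0.003 -0.005 -0.006] turn -0.006147299410648089
[[282.73242857 243.8421868 ]]
---------------------------=-----==-----=-=--------=--------------:             
------------------===--===========================================---::::-------
-----------=********************************************************************
---------==*********************************************************************
--------=***********************************************************************
-------==============================****=================================-.....
-------==============================*@@*=================================-.    
-------===*####*=====================*@@*=================================-    :
 ..:----==*#####=====================*@@*=================================:   .=
      .:-===***======================*@@*================================-.   -=
        -============================*##*=====================----======-:....:-
        :============================*****==============-....         ..  .-==-=
        :=========================*########**==========:                  :===**
        :=======================**###########*========-.                  :==*##
        .=======================**###########**======:                   .-=*###
        .--=============*****##**####@@@@####**###***=:                  .--=*##
          .:::-========*#####@@#*@@@@@@@@@@@@#*@@#####=.                    :-*#
              ...-******#####@@##@@@@@@@@@@@@#*@@@####*-::::.                .:*
               .-*@@@@######@@@##@@@@@@@@@@@@@#@@@######@@@@#=.                :
              .-@@@@@@######@@@@@@@@@@@@@@@@@@@@@@######@@@@@@*.               .
            ..-#@@@@@#######@@@@@@@@@@@@@@@@@@@@@@@######@@@@@@=.
```

{"name": "move_arm", "arguments": {
  "motion": [
    [[-0.02,0,0.01,0],[-0.04,0,0.02,0],[-0.06,0,0.03,0],[-0.08,0,0.04,0],[-0.1,0,0.05,0]]
  ],
  "claw": -0.632
}}

```text
t: 36.45
position: [0.6474, -0.1319, 0.0852]
ee_rot: [0.0, -0.052, 0.999, -0.0]
contact_force: [-0.3, -0.7, -1.4]
gripper_width: 0.0158
finger_force: 6.6
```

{"name": "move_arm", "arguments": {
  "motion": [
    [[-0.02,0.01,0.01,0],[-0.05,0.01,0.02,0],[-0.08,0.01,0.03,0],[-0.09,0.01,0.04,0],[-0.09,0.01,0.04,0]]
  ]
}}

```text
t: 36.95
position: [0.6563, -0.1303, 0.0819]
ee_rot: [0.0, -0.052, 0.999, -0.0]
contact_force: [-2.0, -0.3, 3.9]
gripper_width: 0.016
finger_force: 7.1
```

{"name": "move_arm", "arguments": {
  "motion": [
    [[0,0,0,0],[0,0,0,0],[0,0,0,0],[0,0,0,0],[0,0,0,0]]
  ],
  "claw": -0.45
}}

```text
t: 37.45
position: [0.6559, -0.1299, 0.0809]
ee_rot: [-0.0, -0.052, 0.999, 0.0]
contact_force: [0.5, -0.4, 0.6]
gripper_width: 0.0238
finger_force: 0.0
```

{"name": "move_arm", "arguments": {
  "motion": [
    [[0,0,0,0],[0,0,-0.2,0],[0,0,-0.5,0],[0,0,-0.8,0],[0,0,-1,0]]
  ],
  "claw": -0.3
}}

```text
t: 37.95
position: [0.6571, -0.1303, 0.1839]
ee_rot: [0.002, -0.052, 0.999, -0.001]
contact_force: [0.2, -0.1, -0.4]
gripper_width: 0.0298
finger_force: 0.0
```

```bash
python3 - <<'E'
from h import *
rel(None); chk(0); t=grab('top'); 
c=np.array([[.5403,.0823],[.4928,-.0157],[.4999,.3017],[.4677,.1969]])
print(w2px(t,np.c_[c,np.full(4,.012)]).round(1).tolist())
g=t['img']; asc(t,(170,200,300,235),130)
E
```

```text
t 38.0 grasp [ 0.6569 -0.1303  0.2329] yawy 95.9 w 0.0298 F 0.0 q6 -2.00 f [ 0.2 -0.1 -0.4]
top ctr,lug tip,-x edge,+x edge,mouth [[282.3, 207.4], [282.0, 178.0], [282.1, 196.8], [282.4, 217.8], [282.6, 186.3]] (np.int64(237), np.int64(162), np.int64(327), np.int64(252))
*#@@@@#***********=****=**==*#@#*==================:  .::-=-
*#@@@@#*===========*========*#@#**=*========================
==*****========*=************#@#******==*===================
*****************************#@#********===*================
============***=*************###****========================
==================***=****##@@@@@##***======================
================**===***##@@@@@@@@@@#**=====================
===============*=*==****#@@@@@@@@@@@@#*=====================
=====*========*==**=****@@@@@@@@@@@@@#**====================
======================**@@@@@@@@@@@@@#*==========---==:...::
====================*=*#@@@@@@@@@@@@@#*===-. ....           
======================*#@@@@@@@@@@@@@#*==-.                 
======================*#@@@@@@@@@@@@@#*=-.                  
======================*#@@@@@@@@@@@
[... 2593 characters left out ...]
            -#@@##*#*************************
                       .:-==*###@@#@###@@#-.                                                   .-#@####*#*************************
                             .:-=***#@##@@=.                                                  .=@@#####***************************
                                 ...-===#*.                                                  .=@@###*#****************************
                                       ...                                                  .=@@####******************************
                                                                                           .=@@####*******************************
```

{"name": "move_arm", "arguments": {
  "motion": [
    [[0.14,0.15,0,0.09],[0.28,0.31,0,0.18],[0.42,0.46,0,0.27],[0.56,0.62,0,0.36],[0.7,0.77,0,0.45]]
  ],
  "claw": 0.3
}}

```text
t: 38.55
position: [0.5766, -0.0598, 0.1791]
ee_rot: [-0.002, 0.3, 0.954, -0.0]
contact_force: [0.3, -0.3, 0.1]
gripper_width: 0.0556
finger_force: 0.0
```

{"name": "move_arm", "arguments": {
  "motion": [
    [[0.2,0.03,0,0.09],[0.4,0.06,0,0.18],[0.6,0.09,0.1,0.27],[0.8,0.12,0.2,0.36],[0.99,0.14,0.3,0.45]]
  ]
}}

```text
t: 39.05
position: [0.503, 0.0078, 0.1491]
ee_rot: [-0.001, 0.611, 0.791, -0.001]
contact_force: [0.5, -0.2, 0.8]
gripper_width: 0.0554
finger_force: 0.0
```

{"name": "move_arm", "arguments": {
  "motion": [
    [[0,0,0.1,0.09],[0,0,0.2,0.18],[0,0,0.24,0.27],[0,0,0.24,0.36],[0,0,0.24,0.45]]
  ]
}}

```text
t: 39.55
position: [0.5033, 0.0073, 0.1251]
ee_rot: [-0.001, 0.848, 0.531, -0.001]
contact_force: [0.1, 0.8, 0.7]
gripper_width: 0.0555
finger_force: 0.0
```

```bash
python3 - <<'E'
from h import *
rel((.5041,.0076,.008),-26)
lie((.5403,.0823),(.4928,-.0157),(200,60,365,250),66)
E
```

```text
t 39.5 grasp [0.5034 0.0073 0.1741] yawy -25.9 w 0.0555 F 0.0 q6 0.29 f [0.1 0.8 0.7]
shift [0.008 0.01  1.661] turn 0.001252481344122537
pred px foot/top [[282.7, 94.7], [282.8, 220.5]]
                                                           :*#####
                                                            -*####
                                                             .=###
                                                              .=##
                                                               :*#
                                                                :=
                             .-::::-.                             
                             -=-..:--.                            
                             -=-..:-=.                            
                  .          -=-..:-=:.   .   ..                  
                 .          .-=-..:-=:                            
                             :=-:.:-=:    ..                      
                             :=-:.:-=:                            
                             .=-:.:-=:    
[... 931 characters left out ...]
@@@*==========-::   ..::.      
=========================*****#@@@@@@@*=============-::-======-:  
=========================#@@@@@@@@@@@@*========================-  
=========================*@@@@@@@@@@@@*========================-  
=========================*#####@@@@@@@*========================:  
:::...=======-..:=============*#######*=============:.:-=======:  
     .:--::...   :==================================:   .::----.  
 ..  .           .-=================================-             
                  .-=================================:            
       .           .=================================-            
 .::::::.           -=================================:   .::::::
```

{"name": "move_arm", "arguments": {
  "motion": [
    [[0.03,0.01,0.2,0],[0.03,0.01,0.4,0],[0.03,0.01,0.6,0],[0.03,0.01,0.8,0],[0.03,0.01,0.9,0]]
  ]
}}

```text
t: 40.1
position: [0.5044, 0.0097, 0.0342]
ee_rot: [-0.002, 0.845, 0.534, -0.002]
contact_force: [0.1, 0.1, -0.6]
gripper_width: 0.056
finger_force: 0.0
```

{"name": "move_arm", "arguments": {
  "motion": [
    [[0,0,0.2,0],[0,0,0.4,0],[0,0,0.52,0],[0,0,0.58,0],[0,0,0.59,0]]
  ]
}}

```text
t: 40.6
position: [0.5064, 0.0094, -0.0225]
ee_rot: [-0.0, 0.846, 0.533, -0.0]
contact_force: [-0.2, 0.6, 0.4]
gripper_width: 0.0553
finger_force: 0.0
```

{"name": "move_arm", "arguments": {
  "motion": [
    [[0,0,0,0],[0,0,0,0],[0,0,0,0],[0,0,0,0],[0,0,0,0]]
  ],
  "claw": -1,
  "squeeze": 20
}}

```text
t: 41.1
position: [0.5078, 0.0092, -0.021]
ee_rot: [0.001, 0.846, 0.533, 0.001]
contact_force: [-1.3, -0.3, 6.2]
gripper_width: 0.0153
finger_force: 21.1
```

{"name": "move_arm", "arguments": {
  "motion": [
    [[0,0,0,0],[0,0,-0.2,0],[0,0,-0.5,0],[0,0,-0.8,0],[0,0,-0.9,0]]
  ]
}}

```text
t: 41.6
position: [0.5092, 0.009, 0.0709]
ee_rot: [0.002, 0.846, 0.533, 0.002]
contact_force: [0.4, -0.7, -1.4]
gripper_width: 0.0151
finger_force: 20.1
```

{"name": "move_arm", "arguments": {
  "motion": [
    [[0,0,0,0],[0,0,0,0],[0,0,0,0],[0,0,0,0],[0,0,0,0]]
  ],
  "claw": -0.63
}}

```text
t: 42.1
position: [0.5061, 0.0094, 0.0669]
ee_rot: [-0.001, 0.846, 0.533, -0.001]
contact_force: [-0.7, -0.3, -0.8]
gripper_width: 0.016
finger_force: 5.0
```

{"name": "move_arm", "arguments": {
  "motion": [
    [[0,0,0,0],[0,0,0,0],[0,0,0,0],[0,0,0,0],[0,0,0,0]]
  ],
  "claw": -0.6275
}}

```text
t: 42.6
position: [0.507, 0.0093, 0.0682]
ee_rot: [0.0, 0.846, 0.533, 0.0]
contact_force: [0.6, -0.1, -0.8]
gripper_width: 0.0162
finger_force: 2.2
```

```bash
python3 - <<'E'
from h import *
rel(None); foot(30)
E
```

```text
t 42.6 grasp [0.507  0.0093 0.1172] yawy -25.6 w 0.0162 F 2.2 q6 0.29 f [ 0.6 -0.1 -0.8]
                              
                              
                              
                              
                              
                              
                              
                              
                              
                              
                              
                              
                              
                              
                              
                              
                              
                   .....      
          .::::----------     
    ..:------------------.    
..:---------------------:     
-------------------------.    
---------------------------:::
------------------------------
------------==***=------------
----------=-=####*==----------
...----===*=*#####=**===----:.
   .===**#@=######*#@***===-: 
  .*@@#**#@*@@@@@@##@###@@#=-.
  =@@@**#@@#@@@@@@@#@####@@#=-
 -@@@##*#@@@@@@@@@@@@@*##@@@#=
#@@@@@@#*@@@@@@@@@@@@##@@@@@@@
@@@@@@@@@@@@@@@@@@@@@@@@@@@@@@
```

{"name": "move_arm", "arguments": {
  "motion": [
    [[0,0,0,0],[0,0,0,0],[0,0,-0.2,0],[0,0,-0.5,0],[0,0,-0.7,0]]
  ],
  "claw": -1
}}

```text
t: 43.15
position: [0.5076, 0.0092, 0.1398]
ee_rot: [0.001, 0.846, 0.533, 0.001]
contact_force: [0.9, -0.6, -1.3]
gripper_width: 0.0153
finger_force: 20.7
```

```bash
python3 - <<'E'
from h import *
tilt(.082); w=load('wrist'); g=cv2.cvtColor(w['img'],cv2.COLOR_RGB2GRAY); print(g[190:256,284].tolist())
rel((.6421,-.003,.164),6.5)
E
```

```text
[(-60, 100), (-55, 107), (-50, 115), (-45, 124), (-40, 132), (-35, 140), (-30, 149), (-25, 158), (-20, 167), (-15, 176), (-10, 186), (-5, 195), (0, 205), (5, 214), (10, 224), (15, 234), (20, 244), (25, 254), (30, 264), (35, 275)]
                                            
                                            
                                            
                                            
                                            
                                            
                                            
                                            
                                            
                                            
                                            
                                            
                                            
                       ..:.::::::--:        
              ....:--------=--------:       
       ....::-----------------------:       
   ..:-------------------------------.      
.:-----------------==--------------:.       
--------===---------=----=----------:       
---------------
[... 488 characters left out ...]
=-----==##########*======----------:
    :====--====*##########*=====--=-===-=---
    .-*******==*###########==*#*****====-=--
    .=#####@@**############*=#@@####*=====--
 ...:*####@@@**@@@@@@@@@@@@#*#@@#####*======
##########@@@*#@@@@@@@@@@@@@*#@@#######@@@@*
[104, 103, 105, 107, 107, 107, 108, 109, 108, 108, 108, 108, 108, 108, 108, 106, 107, 106, 107, 108, 110, 109, 109, 109, 110, 108, 106, 104, 104, 103, 105, 105, 108, 107, 104, 92, 73, 65, 63, 64, 64, 64, 64, 64, 64, 62, 63, 63, 63, 63, 64, 63, 61, 61, 58, 53, 53, 56, 58, 62, 58, 58, 58, 48, 39, 38]
t 43.2 grasp [0.5098 0.0089 0.1923] yawy -25.5 w 0.0154 F 20.7 q6 0.29 f [0.9 0.2 0.8]
shift [0.462 1.242 0.294] turn -0.35609256053333493
```

{"name": "move_arm", "arguments": {
  "motion": [
    [[0.06,0.12,0,0],[0.12,0.24,0,0],[0.18,0.36,0,0],[0.24,0.48,0,0],[0.3,0.6,0,0]]
  ]
}}

```text
t: 43.7
position: [0.5741, 0.0106, 0.1371]
ee_rot: [-0.0, 0.846, 0.533, -0.0]
contact_force: [0.2, -0.2, -0.3]
gripper_width: 0.0154
finger_force: 20.7
```

{"name": "move_arm", "arguments": {
  "motion": [
    [[0.06,0.12,0,-0.08],[0.12,0.24,0,-0.16],[0.18,0.36,0,-0.24],[0.24,0.48,0,-0.32],[0.3,0.59,0,-0.36]]
  ]
}}

```text
t: 44.2
position: [0.6403, 0.0121, 0.1368]
ee_rot: [-0.001, 0.662, 0.749, -0.0]
contact_force: [0.1, 0.1, -1.6]
gripper_width: 0.0148
finger_force: 20.7
```

{"name": "move_arm", "arguments": {
  "motion": [
    [[0,0,0.1,0],[0,0,0.2,0],[0,0,0.3,0],[0,0,0.3,0],[0,0,0.3,0]]
  ]
}}

```text
t: 44.7
position: [0.6392, 0.0122, 0.1072]
ee_rot: [-0.001, 0.664, 0.748, -0.001]
contact_force: [0.2, -0.6, -1.5]
gripper_width: 0.0155
finger_force: 20.7
```

```bash
python3 - <<'E'
from h import *
rel((.6403,.0125,.08+.049),6.5); w=grab('wrist'); print(w2px(w,[(.6421,-.003,.046)])); asc(w,(200,160,370,290),80)
E
```

```text
t 44.7 grasp [0.6393 0.0122 0.1562] yawy 6.8 w 0.0155 F 20.7 q6 -0.24 f [ 0.2 -0.6 -1.5]
shift [0.002 0.011 0.272] turn 0.0036627917135654622
[[283.0378978  230.21552996]]
--------------:::::.                                                            
--------------------:.......                                                    
-----------------------------...                                                
---------------------------==-----------:.                                      
---------------------------==-=-----====------:::.                              
.....::::----------------=======--=======-=====-----:::.                        
         ....:-------=---=======--===============---------:.                    
            .--------=---========================-------=--.                    
            ---------==--========================-----=-==-.                    
..::....::::---------==-==========================---=====--:::::::.            
:--------------------=============================-=-======---------:.          
---------------------================
[... 792 characters left out ...]
-===*****#@@**############**#@#*****:....                    
      .---------=*#####****##@@**@@@@@@@@@@@@#*#@##*****###*=:.                 
....  .--------=#@@@@@#****#@@@##@@@@@@@@@@@@#*@@@#*****#@@@@#=                 
--------------=#@@@@@##***##@@@##@@@@@@@@@@@@@#@@@#*****#@@@@@#:                
-------=-----=*@@@@@@#***###@@@@@@@@@@@@@@@@@@@@@@@#****##@@@@@*.               
------------=*#@@@@@##**###@@@@@@@@@@@@@@@@@@@@@@@@#*****#@@@@@@=.              
-----------==#@@@@@@###***#@@@@@@@@@@@@@@@@@@@@@@@@#****##@@@@@@#-.             
:-------==*##@@@@@@@@@@#***@@@@@@@@@@@@@@@@@@@@@@@@#**#@@@@@@@@@@#*-.           
  .....:=#@@@@@@@@@@@@@@@#*@@@@@@@@@@@@@@@@@@@@@@@@#*@@@@@@@@@@@@@@@#=.
```

{"name": "move_arm", "arguments": {
  "motion": [
    [[0,0.01,0.06,0],[0,0.01,0.12,0],[0,0.01,0.18,0],[0,0.01,0.23,0],[0,0.01,0.27,0]]
  ]
}}

```text
t: 45.25
position: [0.641, 0.0126, 0.0805]
ee_rot: [-0.0, 0.664, 0.748, 0.0]
contact_force: [-0.6, 1.1, -1.6]
gripper_width: 0.015
finger_force: 21.1
```

```bash
python3 - <<'E'
from h import *
rel((.6421,-.003,.075+.049),6.5)
E
```

```text
t 45.2 grasp [0.641  0.0125 0.1295] yawy 6.8 w 0.0150 F 21.1 q6 -0.24 f [-0.6  1.1 -1.6]
shift [-0.156 -0.008  0.055] turn 0.003832437302886957
```

{"name": "move_arm", "arguments": {
  "motion": [
    [[-0.02,0,0.01,0],[-0.04,0,0.02,0],[-0.06,0,0.03,0],[-0.07,0,0.04,0],[-0.08,0,0.05,0]]
  ],
  "claw": -0.632
}}

```text
t: 45.75
position: [0.6422, 0.004, 0.076]
ee_rot: [0.0, 0.664, 0.748, -0.0]
contact_force: [-0.4, 1.0, -0.2]
gripper_width: 0.0161
finger_force: 7.4
```

{"name": "move_arm", "arguments": {
  "motion": [
    [[-0.02,0,0.01,0],[-0.04,0,0.02,0],[-0.06,0,0.03,0],[-0.08,0,0.04,0],[-0.08,0,0.04,0]]
  ]
}}

```text
t: 46.25
position: [0.6435, -0.0011, 0.0748]
ee_rot: [-0.001, 0.664, 0.748, 0.002]
contact_force: [-5.6, 8.3, 11.6]
gripper_width: 0.0158
finger_force: 12.0
```

{"name": "move_arm", "arguments": {
  "motion": [
    [[0,0,0,0],[0,0,0,0],[0,0,0,0],[0,0,0,0],[0,0,0,0]]
  ],
  "claw": -0.45
}}

```text
t: 46.75
position: [0.644, -0.0018, 0.0737]
ee_rot: [-0.0, 0.664, 0.748, 0.002]
contact_force: [-2.1, 6.0, 4.6]
gripper_width: 0.0236
finger_force: 3.8
```

{"name": "move_arm", "arguments": {
  "motion": [
    [[0,0,0,0],[0,0,0,0],[0,0,-0.5,0],[0,0,-0.8,0],[0,0,-1,0]]
  ],
  "claw": 0.3
}}

```text
t: 47.25
position: [0.6452, -0.0049, 0.1758]
ee_rot: [0.003, 0.664, 0.748, 0.001]
contact_force: [-0.1, 0.5, 0.9]
gripper_width: 0.0555
finger_force: 0.0
```

```bash
python3 - <<'E'
from h import *
rel(None); chk(2,70,55)
E
```

```text
t 47.2 grasp [ 0.6449 -0.0048  0.2248] yawy 6.8 w 0.0555 F 0.0 q6 -0.26 f [-0.1  0.5  0.9]
top ctr,lug tip,-x edge,+x edge,mouth [[276.9, 208.9], [250.0, 205.1], [265.6, 208.9], [288.2, 209.0], [277.8, 186.9]] (np.int64(221), np.int64(153), np.int64(331), np.int64(263))
=====-:.......                                                        
==========--=--:.                                                     
=================-----:...                                            
=======================----:::::..                                    
==================================-:......                            
===========================================:....                      
:-----============================****===========-:...                
  .. ..:-======================***#####***===========-::...           
       .-=====================*########@##**=============-:.          
      .:-========***********=*#@@@@@@@@@@@#**============:.           
...   :=========*#@@@@@@@@@#*#@@@@@@@@@@@@#**============:     .::.   
=--:..-==========************#@@@@@@@@@@@@#**===
[... 939 characters left out ...]
      
-================================*======*==========-....              
=========================*====****======*=*======-:. ...              
==============================***********=*======-.  . .              
==============================***#######***======:.  ...              
=============================**##@@@@@#@##**===-:.   ..               
=================*************#@@@@@@@@@###*===:..   ...              
*================*#####@@@@#**#@@@@@@@@@@##*===:..   ...              
*======================*******@@@@@@@@@@@#**==-...   ...              
*===========================**@@@@@@@@@@@#*==:....   .                
=....:----===============*==*#@@@@@@@@@@@#*==:....  ..
```

{"name": "move_arm", "arguments": {
  "motion": [
    [[0.2,-0.11,0,-0.08],[0.4,-0.22,0,-0.17],[0.6,-0.34,0,-0.26],[0.8,-0.45,0,-0.35],[1,-0.57,0,-0.43]]
  ]
}}

```text
t: 47.8
position: [0.574, 0.0887, 0.1713]
ee_rot: [0.0, 0.376, 0.927, -0.001]
contact_force: [-0.1, -0.3, -0.7]
gripper_width: 0.0556
finger_force: 0.0
```

{"name": "move_arm", "arguments": {
  "motion": [
    [[0.18,0.03,0,-0.08],[0.36,0.06,0,-0.17],[0.54,0.09,0,-0.26],[0.72,0.12,0,-0.35],[0.9,0.15,0,-0.43]]
  ]
}}

```text
t: 48.3
position: [0.5205, 0.1623, 0.1713]
ee_rot: [0.0, 0.048, 0.999, -0.001]
contact_force: [-0.2, -0.0, -0.1]
gripper_width: 0.0553
finger_force: 0.0
```

{"name": "move_arm", "arguments": {
  "motion": [
    [[0.1,0.11,0,-0.08],[0.2,0.22,0.1,-0.17],[0.3,0.34,0.2,-0.26],[0.4,0.45,0.3,-0.35],[0.53,0.58,0.3,-0.43]]
  ]
}}

```text
t: 48.8
position: [0.4726, 0.2248, 0.1397]
ee_rot: [-0.002, -0.286, 0.958, -0.001]
contact_force: [-1.0, -0.4, 0.1]
gripper_width: 0.0556
finger_force: 0.0
```

{"name": "move_arm", "arguments": {
  "motion": [
    [[0,0,0.05,-0.09],[0,0,0.1,-0.18],[0,0,0.15,-0.27],[0,0,0.15,-0.36],[0,0,0.15,-0.44]]
  ]
}}

```text
t: 49.3
position: [0.4738, 0.2248, 0.1261]
ee_rot: [-0.001, -0.594, 0.805, -0.0]
contact_force: [0.7, -0.2, -0.2]
gripper_width: 0.0553
finger_force: 0.0
```

```bash
python3 - <<'E'
from h import *
rel((.476,.2243,.008),163)
lie((.4999,.3017),(.4677,.1969),(190,100,370,400),66)
E
```

```text
t 49.3 grasp [0.4738 0.2249 0.1751] yawy 162.9 w 0.0553 F 0.0 q6 -2.56 f [ 0.7 -0.2 -0.2]
shift [-0.003 -0.022  1.671] turn -0.0015855188344646523
pred px foot/top [[281.6, 275.9], [281.3, 161.2]]
           ..-------------------------------:.                    
         .:----------------------------------:                    
        .:-------------------------------------.                  
       .----------------------------------------:                 
        .:---------------------------------------:                
          :-:-------------------------------------:.              
             .--------------------------------------.             
              .:-------------------------------------.          .:
                :-------------------------------------:     ..:---
        :.   .   :-------------------------------------:...:------
       :------:  .------------------------------------------------
       :---------:------------=******=----------------------------
       :-----------------=*****######*--------------------------:.
       :-----------------=**####
[... 2081 characters left out ...]
                        .*@@@@
@@@@@@@*.                                                   =@@@@@
@@@@@@@@=  =************=--::...     ...::-==************. :#@@@@@
@@@@@@@@#-:#@@@@@@@@#############***####@@@@@@@@@@@@@@@@@=:*@@@@@@
@@@@@@@@@@@@@@@@@@@@@@@@@@@@@@@@@@@@@@@@@@@@@@@@@@@@@@@@@@@@@@@@@@
@@@@@@@@@@@@@@@@@@@@@@@@@@@@@@@@@@@@@@@@@@@@@@@@@@@@@@@@@@@@@@@@@@
@@@@@@@@@@@@@@@@@@@@@@@@@@@@@@@@@@@@@@@@@@@@@@@@@@@@@@@@@@@@@@@@@@
@@@@@@@@@@@@@@@@@@@@@@@@@@@@@@@@@@@@@@@@@@@@@@@@@@@@@@@@@@@@@@@@@@
@@@@@@@@@@@@@@@@@@@@@@@@@@@@@@@@@@@@@@@@@@@@@@@@@@@@@@@@@@@@@@@@@@
@@@@@@@@@@@@@@@@@@@@@@@@@@@@@@@@@@@@@@@@@@@@@@@@@@@@@@@@@@@@@@@@@@
@@@@@@@@@@@@@@@@@@@@@@@@@@@@@@@@@@@@@@@@@@@@@@@@@@@@@@@@@@@@@@@@@@
```

{"name": "move_arm", "arguments": {
  "motion": [
    [[0,0,0.2,0],[0,0,0.4,0],[0,0,0.6,0],[0,0,0.8,0],[0,0,0.9,0]]
  ]
}}

```text
t: 49.85
position: [0.4725, 0.2247, 0.0348]
ee_rot: [-0.002, -0.591, 0.807, 0.0]
contact_force: [0.6, 0.1, -0.8]
gripper_width: 0.0557
finger_force: 0.0
```

{"name": "move_arm", "arguments": {
  "motion": [
    [[0,0,0.2,0],[0,0,0.4,0],[0,0,0.52,0],[0,0,0.58,0],[0,0,0.6,0]]
  ]
}}

```text
t: 50.35
position: [0.4738, 0.2254, -0.0233]
ee_rot: [-0.0, -0.591, 0.806, 0.0]
contact_force: [0.6, 0.8, 0.0]
gripper_width: 0.0555
finger_force: 0.0
```

{"name": "move_arm", "arguments": {
  "motion": [
    [[0,0,0,0],[0,0,0,0],[0,0,0,0],[0,0,0,0],[0,0,0,0]]
  ],
  "claw": -1,
  "squeeze": 20
}}

```text
t: 50.85
position: [0.4749, 0.2259, -0.0219]
ee_rot: [0.001, -0.592, 0.806, -0.0]
contact_force: [0.0, -0.2, 4.4]
gripper_width: 0.0154
finger_force: 22.8
```

{"name": "move_arm", "arguments": {
  "motion": [
    [[0,0,0,0],[0,0,-0.2,0],[0,0,-0.5,0],[0,0,-0.8,0],[0,0,-0.9,0]]
  ]
}}

```text
t: 51.35
position: [0.4758, 0.2262, 0.0696]
ee_rot: [0.002, -0.592, 0.806, -0.001]
contact_force: [-0.1, 0.5, -1.4]
gripper_width: 0.0152
finger_force: 22.1
```

{"name": "move_arm", "arguments": {
  "motion": [
    [[0,0,0,0],[0,0,0,0],[0,0,0,0],[0,0,0,0],[0,0,0,0]]
  ],
  "claw": -0.63
}}

```text
t: 51.85
position: [0.473, 0.2253, 0.0659]
ee_rot: [-0.001, -0.592, 0.806, 0.0]
contact_force: [0.6, -0.4, -3.2]
gripper_width: 0.016
finger_force: 5.2
```

{"name": "move_arm", "arguments": {
  "motion": [
    [[0,0,0,0],[0,0,0,0],[0,0,0,0],[0,0,0,0],[0,0,0,0]]
  ],
  "claw": -0.6275
}}

```text
t: 52.35
position: [0.474, 0.2256, 0.0671]
ee_rot: [0.0, -0.592, 0.806, -0.0]
contact_force: [0.4, 0.1, -2.4]
gripper_width: 0.0158
finger_force: 1.9
```

{"name": "move_arm", "arguments": {
  "motion": [
    [[0,0,0,0],[0,0,0,0],[0,0,-0.2,0],[0,0,-0.5,0],[0,0,-0.7,0]]
  ],
  "claw": -1
}}

```text
t: 52.85
position: [0.4746, 0.2258, 0.1388]
ee_rot: [0.001, -0.592, 0.806, -0.0]
contact_force: [0.7, 0.7, -0.7]
gripper_width: 0.0154
finger_force: 21.0
```

```bash
python3 - <<'E'
from h import *
rel(None); w=grab('wrist'); asc(w,(190,100,370,350),76)
tilt(.082)
E
```

```text
t 52.9 grasp [0.4745 0.2258 0.1878] yawy 162.5 w 0.0154 F 21.0 q6 -2.56 f [ 0.7  0.7 -0.7]
              .------------------------------------:                        
            .:--------------------------------------:.                      
           :------------------------------------------.                     
          :--------------------------------------------:                    
           :--------------------------------------------:                   
            .:-:-----------------------------------------:.                 
                .------------------------------------------.                
                 .------------------------------------------:            ..:
                   :-----------------------------------------:.       .::---
                   .:-----------------------------------------:.   .::------
           ..:.......-------------------------------------------:::---------
           :----------------------------------------------------------------
           :---------------------------------------------------------------:
        
[... 4144 characters left out ...]
########*========--:.    
             .*@@@@@@@@@@@@#====--:.        
             :#@@@@@@@@@@@@@*--:.           
             -@@@@@@@@@@@@@@*.              
            .*@@@@@@@@@@@@@@#:              
            :#@@@@@@@@@@@@@@@-              
            -@@@@@@@@@@@@@@@@*.             
           .*@@@@@@@@@@@@@@@@#:             
...........-#@@@@@@@@@@@@@@@@@=             
##@@@@@@@@@@@@@@@@@@@@@@@@@@@@*.            
@@@@@@@@@@@@@@@@@@@@@@@@@@@@@@*.            
##@@@@@@@@@@@@@@@@@@@@@@@@@@@@=.            
##@@@@@@@@@@@@@@@@@@@@@@@@@@@@#=----:       
====*##@@@@@@@@@@@@@@@@@@@@@@@@@####*.      
 ...:*####@@@@@@@@@@@@@@@@@@@@@@#####-. ..  
#@@#######@@@@@@@@@@@@@@@@@@@@@@#######@@@#=
```

{"name": "move_arm", "arguments": {
  "motion": [
    [[0.1,-0.17,-0.1,0.08],[0.2,-0.34,-0.2,0.17],[0.3,-0.5,-0.2,0.26],[0.4,-0.67,-0.2,0.35],[0.5,-0.84,-0.2,0.43]]
  ]
}}

```text
t: 53.45
position: [0.5385, 0.152, 0.1553]
ee_rot: [-0.001, -0.288, 0.957, 0.0]
contact_force: [0.4, 0.8, -1.9]
gripper_width: 0.015
finger_force: 21.0
```

{"name": "move_arm", "arguments": {
  "motion": [
    [[-0.03,-0.2,0,0.08],[-0.06,-0.4,0,0.17],[-0.08,-0.6,0,0.26],[-0.11,-0.8,0,0.35],[-0.14,-1,0,0.43]]
  ]
}}

```text
t: 53.95
position: [0.6058, 0.0768, 0.1549]
ee_rot: [-0.001, 0.045, 0.999, -0.0]
contact_force: [0.6, -0.0, -1.4]
gripper_width: 0.015
finger_force: 21.0
```

{"name": "move_arm", "arguments": {
  "motion": [
    [[-0.06,-0.06,0,0.08],[-0.12,-0.12,0,0.17],[-0.18,-0.18,0,0.26],[-0.24,-0.24,0,0.35],[-0.32,-0.31,0,0.43]]
  ]
}}

```text
t: 54.45
position: [0.6346, 0.0437, 0.1548]
ee_rot: [-0.002, 0.373, 0.928, -0.001]
contact_force: [0.2, 0.9, -1.4]
gripper_width: 0.0148
finger_force: 21.0
```

{"name": "move_arm", "arguments": {
  "motion": [
    [[0,0,0,0.09],[0,0,0,0.18],[0,0,0,0.27],[0,0,0,0.36],[0,0,0,0.44]]
  ]
}}

```text
t: 54.95
position: [0.6345, 0.0438, 0.1548]
ee_rot: [-0.001, 0.666, 0.746, -0.001]
contact_force: [-0.2, -0.3, -1.9]
gripper_width: 0.0149
finger_force: 21.0
```

{"name": "move_arm", "arguments": {
  "motion": [
    [[0,0,0.1,0],[0,0,0.2,0],[0,0,0.3,0],[0,0,0.4,0],[0,0,0.4,0]]
  ]
}}

```text
t: 55.45
position: [0.6335, 0.044, 0.1139]
ee_rot: [-0.002, 0.663, 0.748, -0.002]
contact_force: [-1.2, 0.2, -1.9]
gripper_width: 0.0149
finger_force: 21.0
```

```bash
python3 - <<'E'
from h import *
rel((.6364,.0441,.08+.049),6.5); w=grab('wrist'); print(w2px(w,[(.6345,.061,.046)])); asc(w,(200,140,370,270),80)
E
```

```text
t 55.5 grasp [0.6338 0.0439 0.1629] yawy 6.9 w 0.0149 F 21.0 q6 -0.19 f [-1.2  0.2 -1.9]
shift [-0.002  0.028  0.339] turn 0.004230777374137062
[[285.88721599 185.6555993 ]]
                                                                                
                                                                                
                                                                                
                                                                                
:::........                                                                     
-=-------------::::.:.                                                          
--------------==------....             ....                                     
----------------==-----==--------:::-----:::-:.                                 
-----------------------=======================-:..                              
-------------=--------=*********===**=========*===-:...                         
 .  ..:------=-------==**********==************====------:..                    
           .:-----===-============*
[... 787 characters left out ...]
=====*#@@@@@@@@@@@@##@@@@###@@@@####*==========.                    
          -==--==#@@@@@@@@@@@@@@@@@@@@@@########*==========.                    
          -===-=*##########@@@@@@@@@@@@@@@@#####*======---:.                    
         .------*###########@@@@@@@@@@@@@@@@@@#@#*****=.                        
        .--=--===******######@@@@@@@@@@@@@@@@@@@@#####=.                        
        .-==--======****#####@@@@@@@@@@@@@@@@@@@@#####*-::::.                   
        :--==-==*#@@@@######@@@@@@@@@@@@@@@@@@@@@@######@@@@#=.                 
---:::::---====*@@@@@@######@@@@@@@@@@@@@@@@@@@@@@######@@@@@@=.                
----=====-=====#@@@@@@######@@@#***@@@@@@@@@@##@@@#######@@@@@#-
```

{"name": "move_arm", "arguments": {
  "motion": [
    [[0,0.025,0.1,0],[0,0.025,0.14,0],[0,0.025,0.14,0],[0,0.025,0.14,0],[0,0.025,0.14,0]]
  ]
}}

```text
t: 56.0
position: [0.6423, 0.0436, 0.1091]
ee_rot: [0.004, 0.664, 0.748, 0.003]
contact_force: [-1.7, -0.5, 14.4]
gripper_width: 0.015
finger_force: 22.8
```

```bash
python3 - <<'E'
from h import *
rel((.6364,.0441,.08+.049),6.5); w=grab('wrist'); print(w2px(w,[(.6345,.061,.046),(.6345,.0705,.046),(.6345,.0515,.046)])); asc(w,(240,160,330,230),90)
g=cv2.cvtColor(w['img'],cv2.COLOR_RGB2GRAY); print(g[170:220,283].tolist())
E
```

```text
t 56.0 grasp [0.6418 0.0436 0.1581] yawy 6.9 w 0.0150 F 22.8 q6 -0.19 f [-1.7 -0.5 14.4]
shift [ 0.012 -0.056  0.29 ] turn 0.004025058660401884
[[272.59251829 184.82109906]
 [274.08179165 171.78907296]
 [271.13477945 197.58832348]]
                                                                                          
                                                                                          
                                                                                          
                             .........                                                    
-:::::::...    .          .::----------::..                                               
=========---------:::::::---===========----:.                                             
=======================*===================--:..                                          
=====================***========================-.                                        
====================*****=====================**=-:::..                                   
====================*****====================****
[... 1826 characters left out ...]
@@@@@*=============================
=======================*#@@@@@@@@@@@@@@@@@@@@@@@@@@@@@@@@@@@#*============================
=======================*#@@@@@@@@@@@@@@@@@@@@@@@@@@@@@@@@@@@@*============================
=======================*#@@@@@@@@@@@@@@@@@@@@@@@@@@@@@@@@@@@@#*============----===========
=======================*#@@@@@@@@@@@@@@@@@@@@@@@@@@@@@@@@@@@@@#*==========:...:-----==---=
======================**#@@@@@@@@@@@@@@@@@@@@@@@@@@@@@@@@@@@@@#*=========-:.    .........:
[146, 130, 119, 109, 103, 101, 102, 102, 101, 98, 89, 77, 71, 70, 69, 70, 69, 69, 69, 69, 70, 67, 66, 62, 68, 73, 64, 58, 52, 47, 47, 46, 46, 46, 46, 44, 44, 44, 44, 43, 43, 44, 43, 42, 43, 42, 42, 41, 41, 39]
```

{"name": "move_arm", "arguments": {
  "motion": [
    [[0,-0.02,-0.1,0],[0,-0.02,-0.15,0],[0,-0.02,-0.15,0],[0,-0.02,-0.15,0],[0,-0.02,-0.15,0]]
  ]
}}

```text
t: 56.55
position: [0.6355, 0.044, 0.117]
ee_rot: [-0.001, 0.664, 0.748, -0.001]
contact_force: [0.6, 0.6, -1.5]
gripper_width: 0.0146
finger_force: 21.3
```

```bash
python3 - <<'E'
from h import *
rel((.6364,.0441,.08+.049),6.5); w=grab('wrist'); print(w2px(w,[(.6345,.061,.046),(.6345,.0705,.046),(.6345,.0515,.046)]))
w['img']=np.clip(w['img']*1.8,0,255).astype(np.uint8);save(w,'w14',(190,130,380,272),4)
E
```

```text
t 56.5 grasp [0.6356 0.044  0.166 ] yawy 6.8 w 0.0146 F 21.3 q6 -0.19 f [ 0.6  0.6 -1.5]
shift [0.    0.009 0.37 ] turn 0.0038840206191229263
[[282.97058159 184.49411933]
 [284.51147326 171.88937846]
 [281.46002325 196.85264187]]
```

View pics/w14.png

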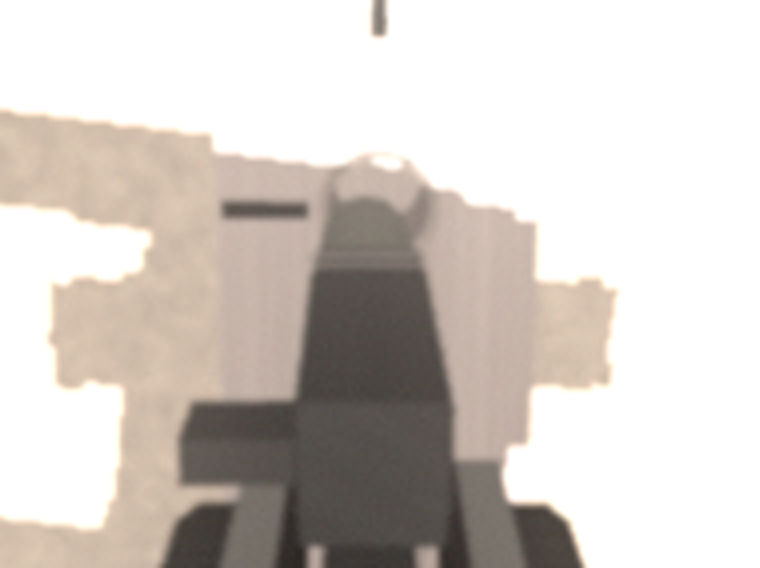

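```bash
python3 - <<'E'
from h import *
from scipy.optimize import least_squares
w=load('wrist'); s=status.sense(); M=T(s['position'],s['ee_rot']); th=np.linspace(0,2*np.pi,60)
pr=lambda Q:w2px(w,(M@np.c_[np.atleast_2d(Q),np.ones(len(np.atleast_2d(Q)))].T).T[:,:3])
def mod(p):
    xf,zf,y,d,r=p; ax=np.array([np.sin(d),np.sin(r),-np.cos(d)]); e1=np.array([np.cos(d),0,np.sin(d)]);e2=np.array([0,1,0])
    f=np.array([xf,y,zf]); P=lambda l,a,b:f+ax*l+e1*a+e2*b
    t=pr([P(.112,.008,-.008),P(.112,.008,.008),P(.112,-.008,-.008),P(.112,-.008,.008),P(.045,.008,-.008),P(.045,.008,.008)])
    rim=pr(f+ax*.003+.008*(np.cos(th)[:,None]*e1+np.sin(th)[:,None]*e2)); 
    return np.r_[t.ravel(),rim[:,1].min(),rim[:,0].mean()]
obs=np.r_[190+297/4,130+401/4,190+454/4,130+401/4, 190+297/4,130+545/4,190+448/4,130+545/4, 190+316/4,130+266/4,190+423/4,130+266/4, 130+199/4,190+366/4]
r=least_squares(lambda p:mod(p)-obs,[.015,.06,0,0,0]); print(r.x.round(4),np.degrees(r.x[3:]),r.fun.round(1)); print(w['intrinsics'][0,0])
fx=(M@[*r.x[[0,2,1]],1])[:3]; print('foot world',fx)
E
```

```text
[0.0114 0.0706 0.0002 0.0107 0.0096] [0.61222088 0.55253487] [-0.1  0.4 -0.6  0.4  0.5  0.   0.3  0.   0.  -1.6 -0.4 -1.7  2.4  0.2]
332.49024861233653
foot world [0.63424415 0.05532547 0.04643663]
```

Clear: the gauge hangs upright. The lug caught on the finger, so it slid, and its foot is at tool x +11 mm, 5.7 mm short of the socket centre. I correct that and insert.

{"name": "move_arm", "arguments": {
  "motion": [
    [[0,0,-0.1,0],[0.02,0,-0.1,0],[0.04,0,-0.1,0],[0.057,0,-0.1,0],[0.057,0,-0.1,0]]
  ]
}}

```text
t: 57.1
position: [0.6352, 0.0499, 0.1279]
ee_rot: [-0.0, 0.663, 0.748, -0.0]
contact_force: [0.1, 0.5, -1.2]
gripper_width: 0.0152
finger_force: 21.3
```

{"name": "move_arm", "arguments": {
  "motion": [
    [[0,0,0.05,0],[0,0,0.1,0],[0,0,0.14,0],[0,0,0.18,0],[0,0,0.2,0]]
  ]
}}

```text
t: 57.6
position: [0.6351, 0.0495, 0.1073]
ee_rot: [-0.0, 0.664, 0.748, -0.0]
contact_force: [0.2, -0.1, -0.3]
gripper_width: 0.0152
finger_force: 21.3
```

```bash
python3 - <<'E'
from h import *
rel(None)
E
```

```text
t 57.6 grasp [0.6352 0.0495 0.1563] yawy 6.8 w 0.0152 F 21.3 q6 -0.18 f [ 0.2 -0.1 -0.3]
```

{"name": "move_arm", "arguments": {
  "motion": [
    [[0,0,0.05,0],[0,0,0.1,0],[0,0,0.14,0],[0,0,0.18,0],[0,0,0.2,0]]
  ]
}}

```text
t: 58.1
position: [0.6354, 0.0495, 0.0876]
ee_rot: [-0.0, 0.664, 0.748, -0.0]
contact_force: [1.3, -0.9, 0.0]
gripper_width: 0.015
finger_force: 21.3
```

{"name": "move_arm", "arguments": {
  "motion": [
    [[0,0,0,0],[0,0,0,0],[0,0,0,0],[0,0,0,0],[0,0,0,0]]
  ],
  "claw": -0.4
}}

```text
t: 58.6
position: [0.6356, 0.0496, 0.0884]
ee_rot: [0.0, 0.664, 0.748, 0.0]
contact_force: [-0.3, 0.4, 0.2]
gripper_width: 0.0256
finger_force: 0.0
```

{"name": "move_arm", "arguments": {
  "motion": [
    [[0,0,0,0],[0,0,0,0],[0,0,-0.5,0],[0,0,-0.8,0],[0,0,-1,0]]
  ],
  "claw": 0.3
}}

```text
t: 59.1
position: [0.637, 0.0495, 0.1916]
ee_rot: [0.002, 0.664, 0.748, 0.002]
contact_force: [0.4, -0.1, -0.3]
gripper_width: 0.0554
finger_force: 0.0
```

```bash
python3 - <<'E'
from h import *
rel((.6245,.143,.13),96.5); chk(3,70,50); w=load('wrist'); print(w2px(w,[[*SOCK[2],.12]])); asc(w,(190,200,370,300),90)
E
```

```text
t 59.1 grasp [0.6368 0.0495 0.2406] yawy 6.8 w 0.0554 F 0.0 q6 -0.18 f [ 0.4 -0.1 -0.3]
shift [ 0.944 -0.016  1.105] turn -0.9961269064222728
top ctr,lug tip,-x edge,+x edge,mouth [[279.4, 191.2], [253.7, 188.2], [268.7, 191.1], [290.1, 191.2], [279.8, 174.2]] (np.int64(229), np.int64(141), np.int64(329), np.int64(241))
     ..                                                               
                                                                      
                                                                      
        ..                                                            
                                                                      
::.  .                                                                
==-----:...::-.                                                       
==============------::.....     .------:..                            
==========================-:..-=*##*****=-:                           
=============================*####@@@#####=-.                         
===============**************#@@@@@@@@@@@@#*-::::..                 
[... 3311 characters left out ...]
   .-===================-.                       .*@@@@@@@#####
######@@@@@@@@@#:              -===================:                        .*@@@@@@@@@###
######@@@@@@@@@@-              :---===============-.                        .#@@@@@@@@@@##
####@@@@@@@@@@@@-                   ....:::::--:::.                         :#@@@@@@@@@@@#
***#@@@@@@@@@@@@-                       .:-====-:.                          :#@@@@@@@@@@@@
***#@@@@@@@@@@@#:                      .-*######*-.                         .*@@@@@@@@@@@@
#**#@@@@@@@@@@@*.              .==****===*######*=:                          =@@@@@@@@@@@#
@@@@@@@@@@@@@@#:                  :=====*##@####=:.                          .*@@@@@@@@@@@
```

```bash
python3 - <<'E'
from h import *
w=load('wrist'); g=cv2.cvtColor(w['img'],cv2.COLOR_RGB2GRAY)
def edges(v,thr=70):
    r=cv2.GaussianBlur(g,(1,3),0)[v].astype(float); x=np.arange(560); seg=[]
    for i in range(235,310):
        if (r[i]-thr)*(r[i+1]-thr)<0: seg.append(round(i+(thr-r[i])/(r[i+1]-r[i]),1))
    return seg
print('thr ref',g[196,240:300:4],g[262,240:300:4])
for v in (184,187,190,193,196,198): print('G1',v,edges(v))
for v in (250,253,256,259,262,265): print('G2',v,edges(v))
E
```

```text
thr ref [100 101  99  94  96  94  93  93  50  51  51  52  52  87  96] [162 130 116  96  77  79  86  87  51  52  53  52  53 114 163]
G1 184 [np.float64(254.4), np.float64(290.3)]
G1 187 [np.float64(254.3), np.float64(290.4)]
G1 190 [np.float64(254.9), np.float64(290.4)]
G1 193 [np.float64(270.1), np.float64(290.6)]
G1 196 [np.float64(270.1), np.float64(290.7)]
G1 198 [np.float64(271.2)]
G2 250 [np.float64(267.8), np.float64(289.2)]
G2 253 [np.float64(255.4), np.float64(289.2)]
G2 256 [np.float64(254.5), np.float64(289.4)]
G2 259 [np.float64(254.8), np.float64(289.4)]
G2 262 [np.float64(269.5), np.float64(289.4)]
G2 265 [np.float64(270.2), np.float64(288.9)]
```

{"name": "move_arm", "arguments": {
  "motion": [
    [[0.19,0,0,-0.09],[0.38,0,0,-0.18],[0.57,0,0,-0.27],[0.76,0,0,-0.36],[0.94,0,0,-0.45]]
  ]
}}

```text
t: 59.65
position: [0.6236, 0.1436, 0.1869]
ee_rot: [-0.001, 0.361, 0.933, -0.0]
contact_force: [-0.6, 0.2, -0.2]
gripper_width: 0.0553
finger_force: 0.0
```

{"name": "move_arm", "arguments": {
  "motion": [
    [[0,0,0,-0.09],[0,0,0,-0.18],[0,0,0,-0.27],[0,0,0,-0.36],[0,0,0,-0.45]]
  ]
}}

```text
t: 60.15
position: [0.6237, 0.1429, 0.1869]
ee_rot: [-0.001, 0.016, 1.0, -0.0]
contact_force: [-0.2, 0.3, -0.8]
gripper_width: 0.0551
finger_force: 0.0
```

{"name": "move_arm", "arguments": {
  "motion": [
    [[0,0,0.1,-0.09],[0,0,0.2,-0.1],[0,0,0.3,-0.1],[0,0,0.4,-0.1],[0,0,0.5,-0.1]]
  ]
}}

```text
t: 60.65
position: [0.6239, 0.1428, 0.1367]
ee_rot: [-0.0, -0.059, 0.998, -0.0]
contact_force: [0.4, -0.0, 0.2]
gripper_width: 0.0557
finger_force: 0.0
```

```bash
python3 - <<'E'
from h import *
rel((.6243,.1432,.0415+.049),96.5)
w=grab('wrist'); print(w2px(w,[(.6243,.1432,.09),(.6452,.1456,.09),(.6034,.1408,.09)]).round()); asc(w,(200,120,370,300),80)
E
```

```text
t 60.6 grasp [0.6239 0.1428 0.1857] yawy 96.8 w 0.0557 F 0.0 q6 -1.60 f [ 0.4 -0.   0.2]
shift [-0.005  0.003  0.952] turn 0.0030637733681479692
[[284. 216.]
 [283. 244.]
 [284. 185.]]
     .                                :-----------.                             
--::------::::----:::::..:-::::.... .::-----------                              
=====--================-=======------------------:                              
================---==--===--=====--------==------:                              
=================---=======---=-------------------.                             
====================-===========--======----------.                             
==============================-====-====----------:.                            
=====-=======================-=====--======-==----.                             
=================================================--::.....                      
**********************************************************==:                   
******************************************************=------:                  
========================
[... 1786 characters left out ...]
                                       .*@@@@##*****
**#@@@@@@#-                                                        .*@@@@@@#****
*#@@@@@@@#-                                                        :#@@@@@@@#***
#@@@@@@@@@=.                                                       :#@@@@@@@@##*
@@@@@@@@@@=.                                                       -#@@@@@@@@@##
@@@@@@@@@@=.                                                       -#@@@@@@@@@@#
@@@@@@@@@@=                                                        :#@@@@@@@@@@#
@@@@@@@@@#:                                                        .*@@@@@@@@@@#
@@@@@@@@@=.                                                         :#@@@@@@@@@@
```

{"name": "move_arm", "arguments": {
  "motion": [
    [[0,0,0.2,0],[0,0,0.4,0],[0,0,0.6,0],[0,0,0.8,0],[0,0,0.95,0]]
  ]
}}

```text
t: 61.2
position: [0.6235, 0.1428, 0.0414]
ee_rot: [-0.001, -0.059, 0.998, -0.0]
contact_force: [-0.4, 0.1, 0.4]
gripper_width: 0.0551
finger_force: 0.0
```

{"name": "move_arm", "arguments": {
  "motion": [
    [[0,0,0,0],[0,0,0,0],[0,0,0,0],[0,0,0,0],[0,0,0,0]]
  ],
  "claw": -1,
  "squeeze": 30
}}

```text
t: 61.7
position: [0.6255, 0.1426, 0.0446]
ee_rot: [0.001, -0.059, 0.998, -0.0]
contact_force: [0.4, -1.7, 1.6]
gripper_width: 0.013
finger_force: 35.1
```

{"name": "move_arm", "arguments": {
  "motion": [
    [[0,0,0,0],[0,0,0,0],[0,0,0,0],[0,0,0,0],[0,0,0,0]]
  ]
}}

```text
t: 62.2
position: [0.6255, 0.1426, 0.0445]
ee_rot: [0.001, -0.06, 0.998, -0.0]
contact_force: [0.7, -3.2, 6.4]
gripper_width: 0.0128
finger_force: 35.6
```

{"name": "move_arm", "arguments": {
  "motion": [
    [[0,0,0,0.09],[0,0,0,0.18],[0,0,0,0.27],[0,0,0,0.36],[0,0,0,0.45]]
  ]
}}

```text
t: 62.7
position: [0.6255, 0.1423, 0.0445]
ee_rot: [0.001, 0.292, 0.956, -0.0]
contact_force: [-0.8, -3.2, 5.4]
gripper_width: 0.0132
finger_force: 35.6
```

{"name": "move_arm", "arguments": {
  "motion": [
    [[0,0,0,0.09],[0,0,0,0.18],[0,0,0,0.27],[0,0,0,0.36],[0,0,0,0.45]]
  ]
}}

```text
t: 63.2
position: [0.6253, 0.1421, 0.0446]
ee_rot: [0.001, 0.605, 0.796, 0.0]
contact_force: [0.6, -3.9, 5.7]
gripper_width: 0.0132
finger_force: 35.6
```

{"name": "move_arm", "arguments": {
  "motion": [
    [[0,0,0,0.05],[0,0,0,0.1],[0,0,0,0.1],[0,0,0,0.1],[0,0,0,0.1]]
  ]
}}

```text
t: 63.7
position: [0.6253, 0.1421, 0.0445]
ee_rot: [0.001, 0.663, 0.748, 0.0]
contact_force: [-0.3, -2.7, 7.2]
gripper_width: 0.0133
finger_force: 35.6
```

```bash
python3 - <<'E'
from h import *
rel(None,6.5)
E
```

```text
t 63.7 grasp [0.6252 0.1422 0.0935] yawy 6.9 w 0.0133 F 35.6 q6 -0.03 f [-0.3 -2.7  7.2]
```

Knob turned. I release it, lift, back off and check.

{"name": "move_arm", "arguments": {
  "motion": [
    [[0,0,0,0],[0,0,0,0],[0,0,0,0],[0,0,-0.2,0],[0,0,-0.4,0]]
  ],
  "claw": 0.3
}}

```text
t: 64.2
position: [0.6227, 0.1432, 0.0818]
ee_rot: [-0.001, 0.663, 0.748, -0.001]
contact_force: [1.4, 0.9, 1.1]
gripper_width: 0.0553
finger_force: 0.0
```

{"name": "move_arm", "arguments": {
  "motion": [
    [[0,0,-0.2,0],[0,0,-0.4,0],[0,0,-0.6,0],[0,0,-0.8,0],[0,0,-1,0]]
  ]
}}

```text
t: 64.7
position: [0.6238, 0.1433, 0.1833]
ee_rot: [-0.001, 0.663, 0.748, -0.0]
contact_force: [0.4, 0.1, -0.0]
gripper_width: 0.0553
finger_force: 0.0
```

{"name": "move_arm", "arguments": {
  "motion": [
    [[0,-0.2,0,0],[0,-0.4,0,0],[0,-0.6,0,0],[0,-0.8,0,0],[0,-1,0,0]]
  ]
}}

```text
t: 65.2
position: [0.5237, 0.1312, 0.1825]
ee_rot: [-0.001, 0.663, 0.748, -0.0]
contact_force: [0.0, 0.6, -0.1]
gripper_width: 0.0558
finger_force: 0.0
```

{"name": "move_arm", "arguments": {
  "motion": [
    [[0.2,0,0,0],[0.4,0,0,0],[0.6,0,0,0],[0.8,0,0,0],[1,0,0,0]]
  ]
}}

```text
t: 65.7
position: [0.5124, 0.2313, 0.1826]
ee_rot: [-0.0, 0.664, 0.748, -0.0]
contact_force: [-0.1, 0.2, 0.1]
gripper_width: 0.0556
finger_force: 0.0
```

```bash
python3 - <<'E'
from h import *
rel(None); t=grab('top'); s=grab('side')
a=np.radians(6.5); x=np.array([np.cos(a),np.sin(a)])
for i,c in enumerate(SOCK):
    P=[[*c,.12],[*(c-.02*x),.11],[*c,.05]]; print(i,'top',w2px(t,P).round(1).tolist(),'side',w2px(s,P).round(1).tolist())
print(w2px(t,[(.6245,.143,.09)]))
asc(t,(215,150,345,190),130); asc(s,(205,160,250,260),90)
E
```

```text
t 65.7 grasp [0.5125 0.2313 0.2316] yawy 6.9 w 0.0556 F 0.0 q6 0.15 f [-0.1  0.2  0.1]
0 top [[325.9, 159.4], [326.3, 167.3], [323.8, 164.9]] side [[229.7, 173.4], [235.2, 175.8], [230.4, 189.1]]
1 top [[302.5, 161.4], [303.1, 169.3], [301.8, 166.7]] side [[228.4, 183.0], [234.0, 185.3], [229.2, 198.8]]
2 top [[279.1, 163.4], [279.8, 171.3], [279.8, 168.6]] side [[227.1, 193.0], [232.9, 195.4], [227.9, 209.1]]
3 top [[255.7, 165.5], [256.6, 173.4], [257.8, 170.6]] side [[225.8, 203.6], [231.7, 206.1], [226.6, 219.9]]
[[227.42711768 170.55518698]]
                                                                ....                             .    .               .           
                                                                .            .                                                    
   .      .                                   .                                                                         ..        
.                                 .                                                                         ......     .--.       
                       
[... 10472 characters left out ...]
---------------------------------                            --
                      ..........::::::::::::::::::::::::::..                            --
                                ..                                                      ..
                                                                                        ::
                                                                                        ..
                                                                                        ::
                                                                                        --
                                                                    ::::::::..      ::::--
```

```bash
python3 -c "
from plant import bot
print(bot.sign_off())"
```

```text
the job is handed in; nothing more can be done
None
```

I released the clamp, stood all four gauges in their sockets with lugs to the scribed edge, turned the clamp back in line with its mark and handed the job in; my last camera checks looked right (the gauge in socket 2 leans a few degrees), but the hand-in returned no verdict.

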